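# Finish a mixed batch of poured candles

## Task

Finish this batch of candles: stand every round-bottomed glass candle in a ring stand of its own so that it sits centred and level, and close both straight jars with the two metal lids. Set each lid flat on its jar, turn it backward (counter-clockwise from above) until it drops into the start of the thread, then screw it forward (clockwise) until it is fully home. Leave the pitcher, the finished jar and the carton where they are.

Things in the scene. Friction and masses are not known exactly. Their poses are not given: they have to be found in the camera images.
- lid_a_mid (a point): loose gold-coloured metal screw lid, top up on the table; 58 mm across, 25 mm tall, 30 to 70 g; hollow (53 mm bore), three inward lugs 120 degrees apart near its lower edge, at a bearing not known or seen. Both lids are alike and fit either jar. Point: its centre, half-way up; z its axis, up.
- lid_b_mid (a point): loose gold-coloured metal screw lid, top up on the table; 58 mm across, 25 mm tall, 30 to 70 g; hollow (53 mm bore), three inward lugs 120 degrees apart near its lower edge, at a bearing not known or seen. Both lids are alike and fit either jar. Point: its centre, half-way up; z its axis, up.
- jar_a: straight amber glass jar, 56 mm across, held fast in a 90 x 90 x 14 mm wooden block fixed to the table. Shoulder 56 mm up, then an open threaded neck, 41 mm across (51 mm over the thread), to a tapered rim 79 mm up. Origin: centre of the block's underside, on the table; z up. A lid fully home has its centre 70 mm above this origin.
- jar_a_thread (a point): on the jar's axis, 70 mm up, level with the flat top of its thread (3 starts, right-hand, bearing not known). A lid set on rests there, its centre 12 mm above this point (15 on a stop). Clockwise a stop blocks it; counter-clockwise, within 90 degrees, it meets a gap 35 degrees wide and, if let, drops to 4 to 7 mm above. Then clockwise it sinks 6 mm per 100 degrees to the end: 0 mm.
- jar_b: straight amber glass jar, 56 mm across, held fast in a 90 x 90 x 14 mm wooden block fixed to the table. Shoulder 56 mm up, then an open threaded neck, 41 mm across (51 mm over the thread), to a tapered rim 79 mm up. Origin: centre of the block's underside, on the table; z up. A lid fully home has its centre 70 mm above this origin.
- jar_b_thread (a point): on the jar's axis, 70 mm up, level with the flat top of its thread (3 starts, right-hand, bearing not known). A lid set on rests there, its centre 12 mm above this point (15 on a stop). Clockwise a stop blocks it; counter-clockwise, within 90 degrees, it meets a gap 35 degrees wide and, if let, drops to 4 to 7 mm above. Then clockwise it sinks 6 mm per 100 degrees to the end: 0 mm.
- candle_1_mid (a point): loose round-bottomed amber glass candle filled with wax; 60 mm across and tall: hemisphere of 30 mm radius below, straight upright wall above; 140 to 280 g, weighted low: on the table it rights itself, rocking. Point: its centre, half-way up (the hemisphere's centre); z its axis, up. Two to four are present; an absent one reads None.
- candle_2_mid (a point): loose round-bottomed amber glass candle filled with wax; 60 mm across and tall: hemisphere of 30 mm radius below, straight upright wall above; 140 to 280 g, weighted low: on the table it rights itself, rocking. Point: its centre, half-way up (the hemisphere's centre); z its axis, up. Two to four are present; an absent one reads None.
- candle_3_mid (a point): loose round-bottomed amber glass candle filled with wax; 60 mm across and tall: hemisphere of 30 mm radius below, straight upright wall above; 140 to 280 g, weighted low: on the table it rights itself, rocking. Point: its centre, half-way up (the hemisphere's centre); z its axis, up. Two to four are present; an absent one reads None.
- candle_4_mid (a point): loose round-bottomed amber glass candle filled with wax; 60 mm across and tall: hemisphere of 30 mm radius below, straight upright wall above; 140 to 280 g, weighted low: on the table it rights itself, rocking. Point: its centre, half-way up (the hemisphere's centre); z its axis, up. Two to four are present; an absent one reads None.
- ring_1_seat (a point): steel ring stand fixed to the table: 80 mm round foot, ring of 46 mm bore and 62 mm outside on three short legs. Point: centre of the bore at its top edge, 30 mm above the table; z up. A seated candle has its centre 19 mm above this point; friction holds it as it is let go, so let it go upright.
- ring_2_seat (a point): steel ring stand fixed to the table: 80 mm round foot, ring of 46 mm bore and 62 mm outside on three short legs. Point: centre of the bore at its top edge, 30 mm above the table; z up. A seated candle has its centre 19 mm above this point; friction holds it as it is let go, so let it go upright.
- ring_3_seat (a point): steel ring stand fixed to the table: 80 mm round foot, ring of 46 mm bore and 62 mm outside on three short legs. Point: centre of the bore at its top edge, 30 mm above the table; z up. A seated candle has its centre 19 mm above this point; friction holds it as it is let go, so let it go upright.
- ring_4_seat (a point): steel ring stand fixed to the table: 80 mm round foot, ring of 46 mm bore and 62 mm outside on three short legs. Point: centre of the bore at its top edge, 30 mm above the table; z up. A seated candle has its centre 19 mm above this point; friction holds it as it is let go, so let it go upright.
- pitcher: steel pouring pitcher with a black side handle, 100 mm across, 130 mm tall; origin at the centre of its underside. Bystander: leave alone
- stock_jar: finished amber jar, 72 mm across, 100 mm tall, with a paper label and its lid on, standing to one side; origin at the centre of its underside. Bystander: leave alone
- wick_box: low cardboard carton, 100 x 150 x 45 mm; origin at the centre of its underside. Bystander: leave alone
Not all that is in view belongs to the job. What is shaped like the part that bears ring_2_seat but blue or red is not meant.

How it is judged:
By the outcome, as a careful person would: the job done as asked, in the order asked, and still so for the second after the job is handed in, with the robot touching nothing.
Of candle_1, candle_2, candle_3, candle_4 only 2 to 4 are there at a start; the rules pass over those that are not, and their reading is None.
At some moment in a run one of candle_1, candle_2, candle_3, candle_4 may be knocked a few centimetres aside while the robot is not near it.
Once in a run the grip may slacken for a moment while it holds something.
It also fails if it takes over 210 s, if anything falls off the work surface, if the arm or the gripper's body presses on something with over 40 N, if the wrist force passes 120 N, or if a joint passes its speed limit or range.

## Robot

A 7-joint arm with a two-finger parallel gripper is mounted at the origin on the work surface. World frame = base frame: x ahead of the robot, y to its left, z up, the work surface at z = 0. Lengths are in mm, angles in rad, forces in N, time in s.
With the tool pointing down it reaches from about 425 to 925 mm from the base axis. Payload 6.8 kg.
Tool frame: the origin (TCP) lies at the very end of the fingers, on their centre line; the grasp point (between the pads) lies 19 mm behind it; z points along the fingers, y is the line along which they close (so a half turn about z gives the same grasp; the last joint's range is limited). The gripper opens to 88 mm and grips with 3 to 60 N. Pads are 20 mm wide; open, the fingers measure 115 mm over their backs; the gripper's body (75 mm by 178 mm) begins 61 mm behind the grasp point.
Start: joints at [1.03, 0.477, 0.022, 1.555, -0.011, 1.109, -0.083], TCP at [283.116, -612.775, 222.664] pointing down, gripper open.
Joint ranges: [-2.96, 2.96], [-0.34, 2.1], [-1.41, 1.46], [0.24, 2.44], [-1.37, 4.51], [0.17, 1.92], [-2.96, 2.96]. Speed limits (rad/s): [2.39, 2.39, 3.14, 3.14, 3.14, 3.14, 3.14].

## Interface

Orientations are given as a unit quaternion [x, y, z, w].
In Python, from cell import bot gives the robot as it stands.
- The arm moves only by the tool play_rows, never from a script. Its argument "increments" is a list of rows, each an object with "delta_pos": the shift along the tool's x, y, z in m, a list of three; "twist": the turn, a rotation vector about the tool's x, y, z in rad, a list of three; "hand": the closure in counts, from 0 (fully open) to 255 (shut). In form: [{"delta_pos": [tx, ty, tz], "twist": [rx, ry, rz], "hand": hand}, ...]. A call has 1 to 20 rows; each row shifts and turns the commanded pose from where the row before left it, along the tool's axes as they then stand; what a row does not reach is not made up. A row lasts 1/10 s, in which the tool goes at most 50 mm and 8.59 degrees, less where a joint would pass 70% of its speed; a pose out of reach is approached as far as the arm can. A call is refused whole if a number of a shift passes 0.05 or a number of a turn 0.15, either way. A call with a gripper value outside its range is refused whole. The fingers move at their own pace and stop on an object; the grip force is fixed at half the most. Time passes only in rows, so rows that do not move let the fingers close. It gives the time, the measured TCP pose, the force, the opening and the grip force at its end, in the units of the state.
- bot.state(): the state, without advancing time (a new reading comes with each control period).
- bot.get_image(name): name is "scene" or "side" or "wrist"; returns a dict with "color" (420x560x3 uint8, red, green, blue), "z_map" (420x560 float32, mm along the optical axis (not along the pixel's ray), 0 where there is no reading), "fx", "fy", "cx", "cy" (pixels), "k1" (the pictures are not rectified: a ray, as slopes to the right and down, at radius r is drawn at 1 + k1 r^2 times it, then the intrinsics apply), "rvec" (rotation vector, rad) and "tvec" (3), from world to camera coordinates, as OpenCV has them; the wrist camera has in their place "hand_eye" (4x4, takes a point from camera to tool coordinates, whose origin is the TCP and whose axes are the flange's). Camera axes: x right, y down, z forward; pixel columns grow to the right and rows downward; lengths in mm; the calibration is good to about 2 mm. A picture is of the moment at which its call begins: read the wrist's pose just before it.
- bot.close_job(): hands the job in; it is judged then, once.
Trained networks look in a picture, given as the dict that the camera call returned (one of the last four; its "shot" number tells which), for a name from the list of things; names that differ only in an ending like _2 or _b are one class to them, and where a whole thing is asked for, a point or a joint stands for the part that bears it (a point fixed in the world has none). Each returns a list of dicts, best first, with "score" (0 to 1); they miss things now and then, are a little off and sometimes report something else, mostly with a low value. They report only what shows in the picture. A call takes as long as a camera call. They do not tell look-alikes from the thing itself.
- bot.look_for(picture, target): "position" ([column, row] in pixels, amid what is visible of it).
- bot.masks_of(picture, target): "pixels" (420x560 bool, what is visible of it) and "position" ([column, row] in pixels, amid what is visible of it).
- bot.tip_of(picture, target): "position" ([column, row] in pixels: a listed point, or the origin of a listed thing).
The state is a dict: "clock": time; "qpos": joint angles; "dq": joint speeds; "joint_efforts": joint torques, N m; "tcp_pos": TCP position; "ee_rot": TCP orientation; "contact_force": force on the tool from outside, world axes, zero at the start; "wrist_torque": the same for the moment, N m; "grip_width": finger opening in mm; "gripper_force": force on a finger pad.
Only numpy, scipy, OpenCV 4.12 (cv2) and the standard library are available. Lean on these libraries where they do the work, as an engineer would, in place of code of your own. Each camera call takes 0.05 s, during which the arm holds its last target. There are 200 camera calls.

## Working session

There is one attempt and no reset: what is moved stays moved. The work goes in short steps, Python scripts to look and compute and a tool call to move; the robot and the scene stay as the last step left them, time stands still between calls to the robot, and variables do not carry over. Pictures are saved under pics/ and viewed, at most 14 in all, crops included, and the job is handed in when it is done.

Besides the shell and the picture viewer there is one more tool, called as a command line: name --argument value ..., lists and objects as JSON in quotes. play_rows: Moves the arm, as the interface text tells. Its arguments: {"type":"object","properties":{"increments":{"type":"array"}},"required":["increments"]}

```bash
ls; mkdir -p pics; cat > h.py <<'E'
import numpy as np, cv2
from scipy.spatial.transform import Rotation as R
from cell import bot
def ray(im,uv):
    # undistort: drawn = ray*(1+k1 r^2)
    d=np.array([(uv[0]-im["cx"])/im["fx"],(uv[1]-im["cy"])/im["fy"]]);s=d.copy()
    for _ in range(20): s=d/(1+im["k1"]*(s@s))
    return np.array([s[0],s[1],1.])
def cam(im,st=None):
    if "hand_eye" in im:
        H=np.array(im["hand_eye"]);T=np.eye(4);T[:3,:3]=R.from_quat(st["ee_rot"]).as_matrix();T[:3,3]=st["tcp_pos"]
        M=T@H;return M[:3,:3],M[:3,3]
    Rm=R.from_rotvec(np.ravel(im["rvec"])).as_matrix();return Rm.T,-Rm.T@np.ravel(im["tvec"])
def onz(im,uv,z,st=None):
    A,c=cam(im,st);d=A@ray(im,uv);return c+d*(z-c[2])/d[2]
def deep(im,uv,st=None):
    A,c=cam(im,st);u,v=int(round(uv[0])),int(round(uv[1]));return c+A@ray(im,uv)*im["z_map"][v,u]
def cloud(im,mask,st=None):
    A,c=cam(im,st);vs,us=np.nonzero(mask&(im["z_map"]>0))
    return np.array([c+A@ray(im,(u,v))*im["z_map"][v,u] for u,v in zip(us,vs)])
def tri(a,b):
    # list of (c,d)
    S=np.zeros((3,3));q=np.zeros(3)
    for c,d in (a,b):
        d=d/np.linalg.norm(d);P=np.eye(3)-np.outer(d,d);S+=P;q+=P@c
    return np.linalg.solve(S,q)
def save(im,n): cv2.imwrite("pics/"+n,cv2.cvtColor(im["color"],cv2.COLOR_RGB2BGR))
E
python3 - <<'E'
from h import *
print(bot.state())
ims={}
for n in("scene","side"):
    im=bot.get_image(n);save(im,n+"0.png")
    A,c=cam(im);print(n,c.round(),A[:,2].round(2))
    for t in("candle_1_mid","ring_1_seat","lid_a_mid","jar_a","jar_a_thread","pitcher","stock_jar","wick_box"):
        for d in bot.tip_of(im,t):
            z={"candle_1_mid":30,"ring_1_seat":30,"lid_a_mid":12.5,"jar_a_thread":70}.get(t,0)
            print(t,round(d["score"],2),np.round(d["position"]),"onz",onz(im,d["position"],z).round(),"deep",deep(im,d["position"]).round())
E
```

```text
pics
{'clock': 0.0, 'qpos': array([ 1.02989453,  0.47775911,  0.02229906,  1.55640186, -0.01149334,
        1.10930114, -0.08309607]), 'dq': array([ 3.77179804e-04,  1.36912632e-03,  6.69974507e-04, -1.06724654e-03,
        3.45947785e-04, -1.58112052e-03, -5.59430906e-05]), 'joint_efforts': array([-7.75724675e-05, -5.82862365e+01,  1.53430402e+00, -2.72616506e+01,
       -5.43592090e-02,  1.67771964e-02,  1.83421498e-04]), 'tcp_pos': array([ 282.87145444, -612.22985085,  221.72936398]), 'ee_rot': array([ 9.76669192e-01,  2.14747598e-01, -2.42723394e-04, -8.36466376e-04]), 'contact_force': array([ 0.19559263,  0.1033556 , -0.53699662]), 'wrist_torque': array([-0.00207918,  0.05352761,  0.02574419]), 'gripper_force': 0.0, 'grip_width': 87.62653643079614}
scene [ 1270. -1070.   950.] [-0.45  0.7  -0.56]
candle_1_mid 0.54 [246. 218.] onz [475. -67.  30.] deep [498. -96.  56.]
ring_1_seat 0.49 [317. 166.] onz [514. 411.  30.] deep [493. 452.   5.]
lid_a_mid 0.75 [264. 200.] onz [453.  85.  12.] deep [465.  69.  26.]
lid_a_mid 0.45 [199. 279.] onz [ 529. -388.   12.] deep [ 611. -464.  11
[... 698 characters left out ...]
seat 0.89 [188. 305.] onz [522. 413.  30.] deep [541. 405.   4.]
ring_1_seat 0.2 [141. 337.] onz [525. 537.  30.] deep [518. 538.  40.]
lid_a_mid 0.7 [297. 251.] onz [470.  82.  12.] deep [463.  90.  23.]
lid_a_mid 0.36 [289. 192.] onz [ 676. -105.   12.] deep [650. -76.  42.]
jar_a 0.76 [287. 197.] onz [675. -94.   0.] deep [656. -73.  22.]
jar_a 0.56 [218. 257.] onz [621. 247.   0.] deep [605. 258.  20.]
jar_a_thread 0.67 [289. 181.] onz [668. -92.  70.] deep [662. -86.  76.]
pitcher 0.9 [386. 160.] onz [ 564. -538.    0.] deep [ 538. -484.   35.]
stock_jar 0.76 [138. 334.] onz [559. 532.   0.] deep [520. 541.  53.]
wick_box 0.52 [402. 202.] onz [ 384. -350.    0.] deep [ 363. -298.   41.]
```

View pics/scene0.png

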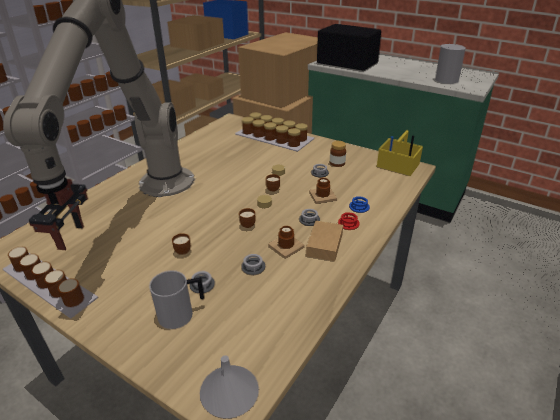

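View pics/side0.png

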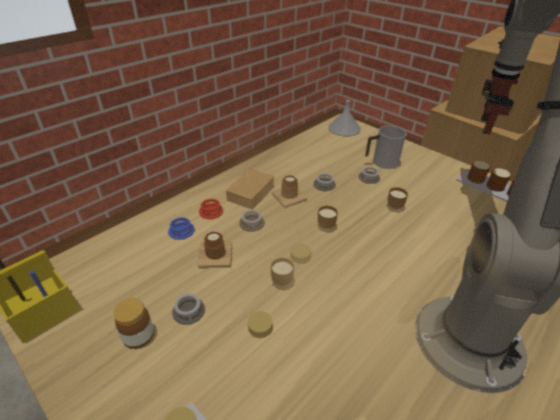

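The scene picture shows three loose candles at (273,183), (247,218) and (181,243). The lids are at (279,170) and (265,201), and the jars at (286,238) and (322,188). The steel rings are at (320,170), (310,216), (253,264) and (202,282).

Things that could be mistaken for these: the blue ring (360,204), the red ring (349,220), the tray candles (20–70,260–293), the tray jars (245–300,125), and the stock jar (338,155). The side view agrees: candles at (283,272), (327,217), (397,198); rings at (188,307), (252,220), (325,181), (370,174); lids at (260,324), (300,253).

```bash
python3 - <<'E'
from h import *
a=bot.get_image("scene");b=bot.get_image("side")
P=dict(c1=((273,185),(283,273)),c2=((247,219),(327,218)),c3=((181,245),(397,199)),
l1=((279,170),(260,324)),l2=((265,202),(300,253)),
r1=((320,169),(188,304)),r2=((310,215),(252,218)),r3=((253,262),(325,180)),r4=((202,281),(370,173)),
jA=((286,231),(290,181)),jB=((323,181),(214,239)))
for k,(u,v) in P.items():
    x=tri((cam(a)[1],cam(a)[0]@ray(a,u)),(cam(b)[1],cam(b)[0]@ray(b,v)))
    print(k,x.round(),"reach",round(np.hypot(*x[:2])),deep(a,u).round(),deep(b,v).round())
c=cv2.resize(a["color"][150:300,160:360],(800,600),interpolation=cv2.INTER_CUBIC)
cv2.imwrite("pics/crop0.png",c[:,:,::-1])
E
```

```text
c1 [433. 179.  27.] reach 468 [447. 158.  43.] [418. 193.  50.]
c2 [486. -73.  32.] reach 492 [ 506. -100.   56.] [471. -50.  56.]
c3 [ 384. -311.   32.] reach 495 [ 405. -330.   54.] [ 374. -284.   52.]
l1 [371. 320.  12.] reach 490 [388. 296.  29.] [364. 325.  25.]
l2 [460.  79.  10.] reach 467 [474.  59.  26.] [451.  90.  24.]
r1 [530. 408.  21.] reach 669 [520. 429.   8.] [541. 403.   6.]
r2 [660.  81.  20.] reach 665 [652.  99.   7.] [671.  70.   6.]
r3 [ 630. -242.   19.] reach 675 [ 623. -232.    9.] [ 640. -256.    7.]
r4 [ 545. -395.   17.] reach 673 [ 534. -384.    2.] [ 554. -413.    4.]
jA [668. -99.  67.] reach 675 [ 670. -102.   70.] [657. -87.  78.]
jB [624. 251.  70.] reach 672 [627. 246.  73.] [622. 251.  71.]
```

View pics/crop0.png

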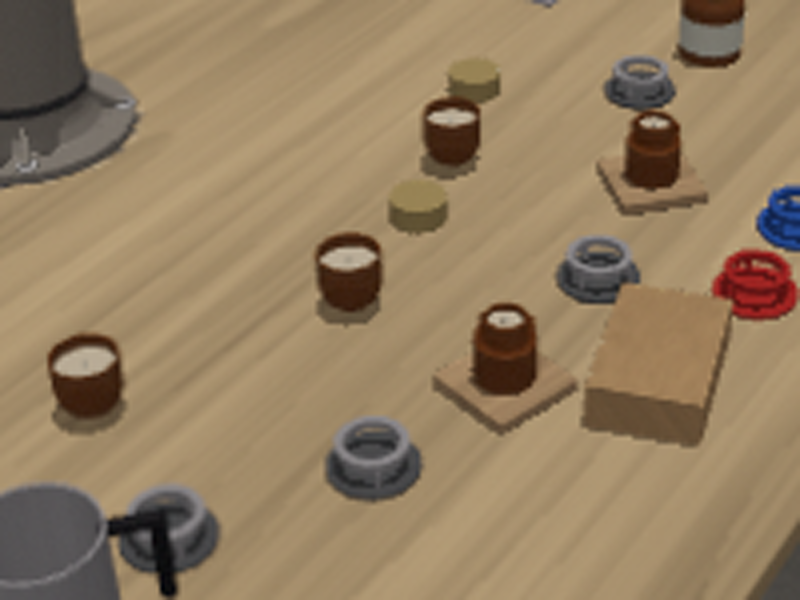

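The crop confirms the choice: three candles and two lids on the table, grey rings rather than the blue or red ones, and the jars in their blocks. Ring 4 lies under the pitcher's handle, so I'll use rings 1–3. First I turn the tool so that tool x = world y and tool y = world x, and go over candle 3.

play_rows --increments '[{"delta_pos": [0, 0, 0], "twist": [0, 0, -0.1423], "hand": 0}, {"delta_pos": [0, 0, 0], "twist": [0, 0, -0.1423], "hand": 0}, {"delta_pos": [0, 0, 0], "twist": [0, 0, -0.1423], "hand": 0}, {"delta_pos": [0, 0, 0], "twist": [0, 0, -0.1423], "hand": 0}, {"delta_pos": [0, 0, 0], "twist": [0, 0, -0.1423], "hand": 0}, {"delta_pos": [0, 0, 0], "twist": [0, 0, -0.1423], "hand": 0}, {"delta_pos": [0, 0, 0], "twist": [0, 0, -0.1423], "hand": 0}, {"delta_pos": [0, 0, 0], "twist": [0, 0, -0.1423], "hand": 0}, {"delta_pos": [0.03, 0.01, 0], "twist": [0, 0, 0], "hand": 0}, {"delta_pos": [0.03, 0.01, 0], "twist": [0, 0, 0], "hand": 0}, {"delta_pos": [0.03, 0.01, 0], "twist": [0, 0, 0], "hand": 0}, {"delta_pos": [0.03, 0.01, 0], "twist": [0, 0, 0], "hand": 0}, {"delta_pos": [0.03, 0.01, 0], "twist": [0, 0, 0], "hand": 0}, {"delta_pos": [0.03, 0.01, 0], "twist": [0, 0, 0], "hand": 0}, {"delta_pos": [0.03, 0.01, 0], "twist": [0, 0, 0], "hand": 0}, {"delta_pos": [0.03, 0.01, 0], "twist": [0, 0, 0], "hand": 0}, {"delta_pos": [0.03, 0.01, 0], "twist": [0, 0, 0], "hand": 0}, {"delta_pos": [0.03, 0.01, 0], "twist": [0, 0, 0], "hand": 0}, {"delta_pos": [0, 0, 0], "twist": [0, 0, 0], "hand": 0}]'

```text
clock: 2.9
tcp_pos: [384.8, -308.7, 223.1]
ee_rot: [0.705, 0.709, 0.001, 0.0]
contact_force: [-0.2, -0.2, 0.4]
grip_width: 87.9
gripper_force: 0.0
```

```bash
cat >> h.py <<'E'
def wr(name=None):
    st=bot.state();im=bot.get_image("wrist")
    if name: save(im,name)
    return im,st
def info():
    s=bot.state();M=R.from_quat(s["ee_rot"]).as_matrix()
    print("t %.1f tcp %s yaw(y-axis) %.2f tilt %.2f F %s w %.1f gf %.1f q7 %.2f"%(s["clock"],s["tcp_pos"].round(1),np.degrees(np.arctan2(M[1,1],M[0,1])),np.degrees(np.arccos(-M[2,2])),s["contact_force"].round(1),s["grip_width"],s["gripper_force"],s["qpos"][6]))
    return s
def circ(im,st,target,zmin,zmax,near,rad=60):
    """circle through the outer edge of cloud of a thing at heights zmin..zmax near xy"""
    out=[]
    A,c=cam(im,st);v,u=np.mgrid[0:420:2,0:560:2];v=v.ravel();u=u.ravel()
    z=im["z_map"][v,u];s=np.stack([(u-im["cx"])/im["fx"],(v-im["cy"])/im["fy"]],1);d=s.copy()
    for _ in range(15): s=d/(1+im["k1"]*(s**2).sum(1,keepdims=True))
    p=c+(np.c_[s,np.ones(len(s))]*z[:,None])@A.T
    k=(z>0)&(p[:,2]>zmin)&(p[:,2]<zmax)&(np.hypot(*(p[:,:2]-near).T)<rad)
    p=p[k]
    if len(p)<10: return None
    (cx,cy),r=cv2.minEnclosingCircle(p[:,:2].astype(np.float32))
    return round(cx,1),round(cy,1),round(r,1),len(p),p[:,2].max().round(1)
E
python3 - <<'E'
from h import *
info()
im,st=wr("w1.png")
A,c=cam(im,st);print(np.round(im["hand_eye"],3),im["fx"],im["k1"])
for t in("candle_1_mid",):
    for d in bot.tip_of(im,t): print(t,d["score"],d["position"],onz(im,d["position"],30,st))
print(circ(im,st,"",50,62,(384,-311)),circ(im,st,"",15,65,(384,-311)))
E
```

```text
t 2.9 tcp [ 384.8 -308.7  223.1] yaw(y-axis) 0.39 tilt 0.07 F [-0.2 -0.2  0.4] w 87.9 gf 0.0 q7 0.47
[[ 0.00000e+00 -9.67000e-01 -2.53000e-01  6.97640e+01]
 [ 1.00000e+00  0.00000e+00  0.00000e+00 -1.59000e-01]
 [-0.00000e+00 -2.53000e-01  9.67000e-01 -1.61289e+02]
 [ 0.00000e+00  0.00000e+00  0.00000e+00  1.00000e+00]] 346.9779386400164 0.006783387665758174
(385.3, -311.3, 30.0, 182, np.float64(60.9)) (385.3, -311.3, 30.0, 783, np.float64(60.9))
```

View pics/w1.png

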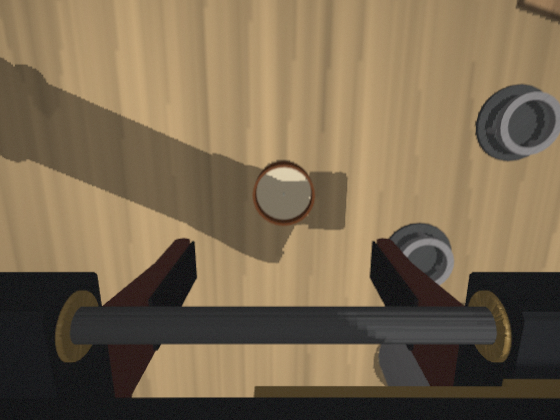

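The wrist picture shows candle 3 at (283,192), with ring 3 at (525,125) and ring 4 at (420,255) partly under the pitcher. The depth circle puts the candle at (385.3, −311.3) with radius 30 and top 61, which matches the given size.

play_rows --increments '[{"delta_pos": [-0.0026, 0.0005, 0.03], "twist": [0, 0, 0.006], "hand": 0}, {"delta_pos": [0, 0, 0.04], "twist": [0, 0, 0], "hand": 0}, {"delta_pos": [0, 0, 0.04], "twist": [0, 0, 0], "hand": 0}, {"delta_pos": [0, 0, 0.04], "twist": [0, 0, 0], "hand": 0}, {"delta_pos": [0, 0, 0.03], "twist": [0, 0, 0], "hand": 0}, {"delta_pos": [0, 0, 0.017], "twist": [0, 0, 0], "hand": 0}, {"delta_pos": [0, 0, 0], "twist": [0, 0, 0], "hand": 0}, {"delta_pos": [0, 0, 0], "twist": [0, 0, 0], "hand": 255}, {"delta_pos": [0, 0, 0], "twist": [0, 0, 0], "hand": 255}, {"delta_pos": [0, 0, 0], "twist": [0, 0, 0], "hand": 255}, {"delta_pos": [0, 0, 0], "twist": [0, 0, 0], "hand": 255}, {"delta_pos": [0, 0, 0], "twist": [0, 0, 0], "hand": 255}, {"delta_pos": [0, 0, 0], "twist": [0, 0, 0], "hand": 255}, {"delta_pos": [0, 0, 0], "twist": [0, 0, 0], "hand": 255}, {"delta_pos": [0, 0, -0.02], "twist": [0, 0, 0], "hand": 255}, {"delta_pos": [0, 0, -0.03], "twist": [0, 0, 0], "hand": 255}, {"delta_pos": [0, 0, -0.03], "twist": [0, 0, 0], "hand": 255}, {"delta_pos": [0, 0, -0.03], "twist": [0, 0, 0], "hand": 255}, {"delta_pos": [0, 0, 0], "twist": [0, 0, 0], "hand": 255}]'

```text
clock: 4.9
tcp_pos: [385.3, -316.5, 138.9]
ee_rot: [0.709, 0.705, 0.0, 0.003]
contact_force: [0.5, 0.3, -2.8]
grip_width: 60.0
gripper_force: 30.0
```

```bash
python3 - <<'E'
from h import *
s=info();im,st=wr()
print("cand",circ(im,st,"",s["tcp_pos"][2]+25,s["tcp_pos"][2]+45,s["tcp_pos"][:2],32))
print("r3",circ(im,st,"",25,34,(630,-242),45),circ(im,st,"",20,34,(630,-242),45))
a=bot.get_image("scene")
print(a["z_map"].shape)
E
```

```text
t 4.9 tcp [ 385.3 -316.5  138.9] yaw(y-axis) -0.33 tilt 0.36 F [ 0.5  0.3 -2.8] w 60.0 gf 30.0 q7 0.41
cand (385.1, -315.0, 31.7, 498, np.float64(183.8))
r3 None None
(420, 560)
```

play_rows --increments '[{"delta_pos": [0.009, 0.03, -0.005], "twist": [0, 0, 0], "hand": 255}, {"delta_pos": [0.009, 0.03, -0.005], "twist": [0, 0, 0], "hand": 255}, {"delta_pos": [0.009, 0.03, 0], "twist": [0, 0, 0], "hand": 255}, {"delta_pos": [0.009, 0.03, 0], "twist": [0, 0, 0], "hand": 255}, {"delta_pos": [0.009, 0.03, 0], "twist": [0, 0, 0], "hand": 255}, {"delta_pos": [0.009, 0.03, 0], "twist": [0, 0, 0], "hand": 255}, {"delta_pos": [0, 0, 0], "twist": [0, 0, 0], "hand": 255}, {"delta_pos": [0, 0, 0], "twist": [0, 0, 0], "hand": 255}]'

```text
clock: 5.8
tcp_pos: [562.8, -261.3, 143.1]
ee_rot: [0.709, 0.706, -0.001, -0.002]
contact_force: [-0.4, -0.3, -2.3]
grip_width: 59.9
gripper_force: 30.0
```

```bash
python3 - <<'E'
from h import *
s=info();im,st=wr("w2.png")
z=s["tcp_pos"][2]
for a,b in((25,33),(30,37),(37,48)): print("cand",a,circ(im,st,"",z+a,z+b,s["tcp_pos"][:2],34))
print("r3",circ(im,st,"",25,34,(630,-242),45),circ(im,st,"",20,34,(630,-242),45))
E
```

```text
t 5.8 tcp [ 562.8 -261.3  143.1] yaw(y-axis) -0.23 tilt 0.24 F [-0.4 -0.3 -2.3] w 59.9 gf 30.0 q7 0.15
cand 25 (562.8, -257.4, 32.8, 487, np.float64(176.1))
cand 30 (562.9, -256.5, 32.5, 530, np.float64(180.0))
cand 37 (562.9, -252.6, 32.1, 137, np.float64(191.1))
r3 (630.6, -242.9, 30.9, 536, np.float64(31.6)) (630.6, -242.8, 31.0, 579, np.float64(31.6))
```

View pics/w2.png

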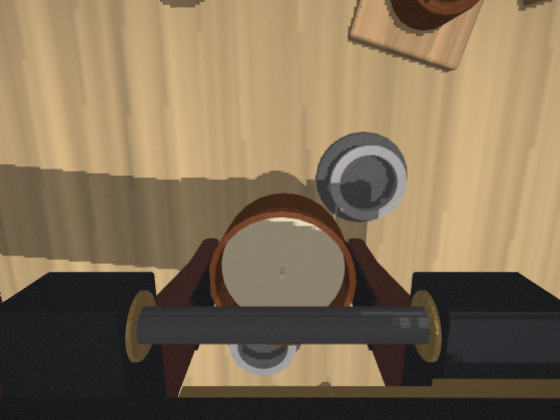

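The wrist picture shows the candle in hand, with its rim around (283,265), and ring 3 at (362,177), measured at (630.6, −242.9) with top 31.6. The candle may have tipped in the pads, so I fit the wax plane.

```bash
cat >> h.py <<'E'
def pts(im,st,step=2):
    A,c=cam(im,st);v,u=np.mgrid[0:420:step,0:560:step];v=v.ravel();u=u.ravel()
    z=im["z_map"][v,u];d=np.stack([(u-im["cx"])/im["fx"],(v-im["cy"])/im["fy"]],1);s=d.copy()
    for _ in range(15): s=d/(1+im["k1"]*(s**2).sum(1,keepdims=True))
    p=c+(np.c_[s,np.ones(len(s))]*z[:,None])@A.T
    return p[z>0],np.c_[u,v][z>0]
def wax(im,st):
    """tilt of the wax surface of a candle in hand"""
    p,uv=pts(im,st,1);t=st["tcp_pos"]
    k=(np.hypot(*(uv-[283,262]).T)<45)&(uv[:,1]<295);q=p[k];m=np.median(q[:,2])
    q=q[abs(q[:,2]-m)<12]
    for _ in range(5):
        c=q.mean(0);n=np.linalg.svd(q-c,full_matrices=False)[2][2];n*=np.sign(n[2]);e=(q-c)@n
        q=q[abs(e)<max(1.5,2*e.std())]
    print("wax n",n.round(3),"tilt deg",np.degrees(np.arccos(n[2])).round(1),"c-tcp",(c-t).round(1),len(q),e.std().round(2))
E
python3 - <<'E'
from h import *
im,st=wr();wax(im,st)
p,uv=pts(im,st,1)
# column down the middle
for v in range(190,300,8):
    i=np.where((uv[:,0]==265)&(uv[:,1]==v))[0]
    if len(i):print(v,(p[i[0]]-st["tcp_pos"]).round(1),end="; ")
E
```

```text
wax n [-0.029 -0.005  1.   ] tilt deg 1.7 c-tcp [ 0.   9.6 19.6] 5680 0.55
190 [ -16.6    7.  -142.8]; 198 [-8.3 33.3  3.6]; 206 [-7.4 33.6 19.9]; 214 [-6.7 33.5 32.1]; 222 [-7.5 26.8 20.5]; 230 [-7.6 22.9 19.5]; 238 [-7.6 19.6 20.4]; 246 [-7.8 15.3 18.8]; 254 [-7.8 11.6 19. ]; 262 [-7.9  8.2 19.7]; 270 [-7.9  4.5 20. ]; 278 [-8.   0.3 19.4]; 286 [-8.1 -3.6 19.3]; 294 [-8.1 -7.1 20.2];
```

play_rows --increments '[{"delta_pos": [0.0047, 0.0226, 0], "twist": [0, 0, 0], "hand": 255}, {"delta_pos": [0.0047, 0.0226, 0], "twist": [0, 0, 0], "hand": 255}, {"delta_pos": [0.0047, 0.0226, 0], "twist": [0, 0, 0], "hand": 255}, {"delta_pos": [0, 0, 0.025], "twist": [0, 0, 0], "hand": 255}, {"delta_pos": [0, 0, 0.025], "twist": [0, 0, 0], "hand": 255}, {"delta_pos": [0, 0, 0.02], "twist": [0, 0, 0], "hand": 255}, {"delta_pos": [0, 0, 0.01], "twist": [0, 0, 0], "hand": 255}, {"delta_pos": [0, 0, 0], "twist": [0, 0, 0], "hand": 255}, {"delta_pos": [0, 0, 0], "twist": [0, 0, 0], "hand": 255}]'

```text
clock: 6.8
tcp_pos: [631.7, -249.2, 66.3]
ee_rot: [0.709, 0.705, 0.0, 0.0]
contact_force: [-0.2, -0.3, -1.9]
grip_width: 60.1
gripper_force: 30.0
```

```bash
python3 - <<'E'
from h import *
s=info();im,st=wr();wax(im,st)
p,uv=pts(im,st,1);q=p-st["tcp_pos"]
k=(uv[:,1]<300)&(q[:,2]<33)&(q[:,2]>3)&(np.hypot(q[:,0],q[:,1]-4)<40)&(abs(q[:,0])<18)&(q[:,1]>20);q=q[k]
# wall points: outer
w=q[np.hypot(q[:,0],q[:,1]-3)>28.0]
from scipy.optimize import least_squares
f=least_squares(lambda c:np.hypot(w[:,0]-c[0],w[:,1]-c[1])-30,[0,4],loss="soft_l1");print(len(w),f.x+st["tcp_pos"][:2],f.x)
E
```

```text
t 6.8 tcp [ 631.7 -249.2   66.3] yaw(y-axis) -0.36 tilt 0.04 F [-0.2 -0.3 -1.9] w 60.1 gf 30.0 q7 0.06
wax n [-0.034 -0.001  0.999] tilt deg 2.0 c-tcp [-0.1  9.7 19.6] 5677 0.56
1804 [ 631.2374915  -244.74912223] [-0.45163058  4.4582337 ]
```

play_rows --increments '[{"delta_pos": [0.0018, -0.0008, 0.007], "twist": [0, 0, 0], "hand": 255}, {"delta_pos": [0, 0, 0.007], "twist": [0, 0, 0], "hand": 255}, {"delta_pos": [0, 0, 0.004], "twist": [0, 0, 0], "hand": 255}, {"delta_pos": [0, 0, 0.0], "twist": [0, 0, 0], "hand": 255}, {"delta_pos": [0, 0, 0], "twist": [0, 0, 0], "hand": 255}]'

```text
clock: 7.35
tcp_pos: [630.9, -246.8, 47.5]
ee_rot: [0.709, 0.705, -0.0, -0.0]
contact_force: [0.7, 0.6, -2.2]
grip_width: 60.0
gripper_force: 30.0
```

```bash
python3 - <<'E'
from h import *
info()
E
```

```text
t 7.3 tcp [ 630.9 -246.8   47.5] yaw(y-axis) -0.32 tilt 0.01 F [ 0.7  0.6 -2.2] w 60.0 gf 30.0 q7 0.05
```

Candle at (630.6, −242.4). I step down until it touches.

play_rows --increments '[{"delta_pos": [-0.0003, -0.0002, 0.001], "twist": [0, 0, 0], "hand": 255}, {"delta_pos": [0, 0, 0.001], "twist": [0, 0, 0], "hand": 255}, {"delta_pos": [0, 0, 0], "twist": [0, 0, 0], "hand": 255}]'

```text
clock: 7.65
tcp_pos: [630.9, -247.6, 46.0]
ee_rot: [0.709, 0.705, 0.0, 0.0]
contact_force: [0.4, -1.4, -0.1]
grip_width: 59.6
gripper_force: 30.0
```

play_rows --increments '[{"delta_pos": [0, 0, 0.001], "twist": [0, 0, 0], "hand": 255}, {"delta_pos": [0, 0, 0], "twist": [0, 0, 0], "hand": 255}]'

```text
clock: 7.85
tcp_pos: [631.0, -247.8, 45.6]
ee_rot: [0.709, 0.705, -0.0, 0.001]
contact_force: [-2.4, -2.0, 4.8]
grip_width: 59.4
gripper_force: 30.0
```

play_rows --increments '[{"delta_pos": [0, 0, 0], "twist": [0, 0, 0], "hand": 60}, {"delta_pos": [0, 0, 0], "twist": [0, 0, 0], "hand": 0}, {"delta_pos": [0, 0, 0], "twist": [0, 0, 0], "hand": 0}, {"delta_pos": [0, 0, 0], "twist": [0, 0, 0], "hand": 0}, {"delta_pos": [0, 0, -0.015], "twist": [0, 0, 0], "hand": 0}, {"delta_pos": [0, 0, -0.03], "twist": [0, 0, 0], "hand": 0}, {"delta_pos": [0, 0, -0.04], "twist": [0, 0, 0], "hand": 0}, {"delta_pos": [0, 0, -0.045], "twist": [0, 0, 0], "hand": 0}, {"delta_pos": [0, 0, -0.045], "twist": [0, 0, 0], "hand": 0}, {"delta_pos": [0, 0, 0], "twist": [0, 0, 0], "hand": 0}]'

```text
clock: 8.85
tcp_pos: [634.7, -247.8, 228.7]
ee_rot: [0.709, 0.705, 0.003, 0.006]
contact_force: [1.1, -0.6, -0.1]
grip_width: 88.0
gripper_force: 0.0
```

```bash
cat >> h.py <<'E'
def candle_at(im,st,xy,zt,n=1):
    """rim circle + wax plane of a standing candle whose rim is at height zt"""
    p,uv=pts(im,st,1);d=np.hypot(*(p[:,:2]-xy).T)
    k=(p[:,2]>zt-6)&(p[:,2]<zt+6)&(d<40)
    (cx,cy),r=cv2.minEnclosingCircle(p[k][:,:2].astype(np.float32))
    d=np.hypot(*(p[:,:2]-[cx,cy]).T);q=p[(d<22)&(p[:,2]>zt-25)&(p[:,2]<zt+5)]
    c=q.mean(0);nn=np.linalg.svd(q-c,full_matrices=False)[2][2];nn*=np.sign(nn[2])
    t=p[(p[:,2]<8)&(p[:,2]>-8)];t=t[::7];ct=t.mean(0);nt=np.linalg.svd(t-ct,full_matrices=False)[2][2];nt*=np.sign(nt[2])
    print("rim",round(cx,1),round(cy,1),"r",round(r,1),"wax z",c[2].round(1),"zmax",p[k][:,2].max().round(1),"n",nn.round(3),"table",nt.round(3),ct[2].round(1))
E
python3 - <<'E'
from h import *
info();im,st=wr();candle_at(im,st,(630.6,-242.9),79)
E
```

```text
t 8.8 tcp [ 634.7 -247.8  228.7] yaw(y-axis) -0.33 tilt 0.76 F [ 1.1 -0.6 -0.1] w 88.0 gf 0.0 q7 0.12
rim 629.8 -243.7 r 30.0 wax z 65.3 zmax 80.6 n [-0.035 -0.021  0.999] table [-0.     0.001  1.   ] -0.7
```

play_rows --increments '[{"delta_pos": [0.029, -0.025, 0], "twist": [0, 0, 0], "hand": 0}, {"delta_pos": [0.029, -0.025, 0], "twist": [0, 0, 0], "hand": 0}, {"delta_pos": [0.029, -0.025, 0], "twist": [0, 0, 0], "hand": 0}, {"delta_pos": [0.029, -0.025, 0], "twist": [0, 0, 0], "hand": 0}, {"delta_pos": [0.029, -0.025, 0], "twist": [0, 0, 0], "hand": 0}, {"delta_pos": [0.029, -0.025, 0], "twist": [0, 0, 0], "hand": 0}, {"delta_pos": [0, 0, 0], "twist": [0, 0, 0], "hand": 0}, {"delta_pos": [0, 0, 0], "twist": [0, 0, 0], "hand": 0}, {"delta_pos": [0, 0, 0], "twist": [0, 0, 0], "hand": 0}]'

```text
clock: 9.8
tcp_pos: [482.1, -73.2, 219.6]
ee_rot: [0.709, 0.705, -0.0, 0.0]
contact_force: [-0.3, -0.0, 0.4]
grip_width: 87.6
gripper_force: 0.0
```

```bash
python3 - <<'E'
from h import *
info();im,st=wr();candle_at(im,st,(486,-73),60)
print("r2",circ(im,st,"",25,34,(660,81),45))
E
```

```text
t 9.8 tcp [482.1 -73.2 219.6] yaw(y-axis) -0.39 tilt 0.01 F [-0.3 -0.   0.4] w 87.6 gf 0.0 q7 -0.09
rim 485.9 -74.0 r 30.1 wax z 46.5 zmax 61.1 n [-0.001 -0.001  1.   ] table [-0.002 -0.001  1.   ] -0.6
r2 (659.8, 80.5, 30.9, 359, np.float64(32.0))
```

play_rows --increments '[{"delta_pos": [-0.0008, 0.0038, 0.02], "twist": [0, 0, 0], "hand": 0}, {"delta_pos": [0, 0, 0.035], "twist": [0, 0, 0], "hand": 0}, {"delta_pos": [0, 0, 0.035], "twist": [0, 0, 0], "hand": 0}, {"delta_pos": [0, 0, 0.035], "twist": [0, 0, 0], "hand": 0}, {"delta_pos": [0, 0, 0.03], "twist": [0, 0, 0], "hand": 0}, {"delta_pos": [0, 0, 0.025], "twist": [0, 0, 0], "hand": 0}, {"delta_pos": [0, 0, 0.013], "twist": [0, 0, 0], "hand": 0}, {"delta_pos": [0, 0, 0], "twist": [0, 0, 0], "hand": 0}, {"delta_pos": [0, 0, 0], "twist": [0, 0, 0], "hand": 0}, {"delta_pos": [0, 0, 0], "twist": [0, 0, 0], "hand": 0}]'

```text
clock: 10.85
tcp_pos: [486.6, -73.3, 27.8]
ee_rot: [0.709, 0.705, 0.001, 0.001]
contact_force: [-0.5, -0.2, 1.0]
grip_width: 87.8
gripper_force: 0.0
```

play_rows --increments '[{"delta_pos": [-0.0007, -0.0007, 0.001], "twist": [0, 0, 0], "hand": 0}, {"delta_pos": [0, 0, 0], "twist": [0, 0, 0], "hand": 255}, {"delta_pos": [0, 0, 0], "twist": [0, 0, 0], "hand": 255}, {"delta_pos": [0, 0, 0], "twist": [0, 0, 0], "hand": 255}, {"delta_pos": [0, 0, 0], "twist": [0, 0, 0], "hand": 255}, {"delta_pos": [0, 0, 0], "twist": [0, 0, 0], "hand": 255}, {"delta_pos": [0, 0, 0], "twist": [0, 0, 0], "hand": 255}, {"delta_pos": [0, 0, 0], "twist": [0, 0, 0], "hand": 255}, {"delta_pos": [0, 0, 0], "twist": [0, 0, 0], "hand": 255}, {"delta_pos": [0, 0, -0.02], "twist": [0, 0, 0], "hand": 255}, {"delta_pos": [0, 0, -0.02], "twist": [0, 0, 0], "hand": 255}, {"delta_pos": [0, 0, -0.03], "twist": [0, 0, 0], "hand": 255}, {"delta_pos": [0, 0, -0.03], "twist": [0, 0, 0], "hand": 255}, {"delta_pos": [0, 0, 0], "twist": [0, 0, 0], "hand": 255}, {"delta_pos": [0, 0, 0], "twist": [0, 0, 0], "hand": 255}]'

```text
clock: 12.35
tcp_pos: [484.4, -74.0, 125.3]
ee_rot: [0.709, 0.705, -0.0, 0.0]
contact_force: [-0.1, 0.0, -2.7]
grip_width: 59.9
gripper_force: 30.0
```

```bash
cat >> h.py <<'E'
from scipy.optimize import least_squares
def held(im,st):
    wax(im,st)
    p,uv=pts(im,st,1);q=p-st["tcp_pos"]
    k=(uv[:,1]<300)&(q[:,2]<33)&(q[:,2]>3)&(np.hypot(q[:,0],q[:,1])<45)&(abs(q[:,0])<18)&(q[:,1]>20);q=q[k]
    c=np.array([0,0.])
    for _ in range(4):
        w=q[np.hypot(q[:,0]-c[0],q[:,1]-c[1])>28.0]
        c=least_squares(lambda c:np.hypot(w[:,0]-c[0],w[:,1]-c[1])-30,c,loss="soft_l1").x
    print("candle-tcp",c.round(1),"candle",(c+st["tcp_pos"][:2]).round(1),len(w))
E
python3 - <<'E'
from h import *
info();im,st=wr();held(im,st)
print("r2",circ(im,st,"",25,34,(660,81),45))
E
```

```text
t 12.3 tcp [484.4 -74.  125.3] yaw(y-axis) -0.34 tilt 0.02 F [-0.1  0.  -2.7] w 59.9 gf 30.0 q7 -0.18
wax n [-0.03  -0.002  1.   ] tilt deg 1.7 c-tcp [-0.2  7.8 20.5] 4917 0.56
candle-tcp [-0.3 -0.1] candle [484.2 -74.2] 1636
r2 (650.5, 61.4, 22.0, 259, np.float64(31.6))
```

play_rows --increments '[{"delta_pos": [0.0193, 0.022, 0], "twist": [0, 0, 0], "hand": 255}, {"delta_pos": [0.0193, 0.022, 0], "twist": [0, 0, 0], "hand": 255}, {"delta_pos": [0.0193, 0.022, 0], "twist": [0, 0, 0], "hand": 255}, {"delta_pos": [0.0193, 0.022, 0], "twist": [0, 0, 0], "hand": 255}, {"delta_pos": [0.0193, 0.022, 0], "twist": [0, 0, 0], "hand": 255}, {"delta_pos": [0.0193, 0.022, 0], "twist": [0, 0, 0], "hand": 255}, {"delta_pos": [0.0193, 0.022, 0], "twist": [0, 0, 0], "hand": 255}, {"delta_pos": [0.0193, 0.022, 0], "twist": [0, 0, 0], "hand": 255}, {"delta_pos": [0, 0, 0], "twist": [0.03, 0, 0], "hand": 255}, {"delta_pos": [0, 0, 0], "twist": [0, 0, 0], "hand": 255}, {"delta_pos": [0, 0, 0.02], "twist": [0, 0, 0], "hand": 255}, {"delta_pos": [0, 0, 0.025], "twist": [0, 0, 0], "hand": 255}, {"delta_pos": [0, 0, 0.015], "twist": [0, 0, 0], "hand": 255}, {"delta_pos": [0, 0, 0], "twist": [0, 0, 0], "hand": 255}, {"delta_pos": [0, 0, 0], "twist": [0, 0, 0], "hand": 255}, {"delta_pos": [0, 0, 0], "twist": [0, 0, 0], "hand": 255}]'

```text
clock: 14.0
tcp_pos: [660.6, 79.8, 66.8]
ee_rot: [0.709, 0.705, -0.01, -0.01]
contact_force: [0.2, 0.9, -2.1]
grip_width: 60.0
gripper_force: 30.0
```

```bash
python3 - <<'E'
from h import *
info();im,st=wr();held(im,st)
E
```

```text
t 14.0 tcp [660.6  79.8  66.8] yaw(y-axis) -0.33 tilt 1.62 F [ 0.2  0.9 -2.1] w 60.0 gf 30.0 q7 -0.47
wax n [-0.003 -0.002  1.   ] tilt deg 0.2 c-tcp [ 0.4  7.7 20.4] 4911 0.56
candle-tcp [ 0.2 -0.2] candle [660.7  79.6] 1643
```

play_rows --increments '[{"delta_pos": [0.0009, -0.0009, 0.007], "twist": [0, 0, 0], "hand": 255}, {"delta_pos": [0, 0, 0.007], "twist": [0, 0, 0], "hand": 255}, {"delta_pos": [0, 0, 0.004], "twist": [0, 0, 0], "hand": 255}, {"delta_pos": [0, 0, 0], "twist": [0, 0, 0], "hand": 255}, {"delta_pos": [0, 0, 0], "twist": [0, 0, 0], "hand": 255}]'

```text
clock: 14.55
tcp_pos: [658.3, 80.5, 47.5]
ee_rot: [0.709, 0.705, -0.011, -0.011]
contact_force: [-0.1, -0.3, -2.2]
grip_width: 59.7
gripper_force: 30.0
```

play_rows --increments '[{"delta_pos": [0.0, 0.0013, 0.001], "twist": [0, 0, 0], "hand": 255}, {"delta_pos": [0, 0, 0.001], "twist": [0, 0, 0], "hand": 255}, {"delta_pos": [0, 0, 0.0007], "twist": [0, 0, 0], "hand": 255}, {"delta_pos": [0, 0, 0], "twist": [0, 0, 0], "hand": 255}]'

```text
clock: 14.95
tcp_pos: [659.9, 80.3, 45.4]
ee_rot: [0.709, 0.705, -0.01, -0.01]
contact_force: [-1.2, -0.3, 0.7]
grip_width: 60.0
gripper_force: 30.0
```

play_rows --increments '[{"delta_pos": [0.0, 0, 0.0006], "twist": [0, 0, 0], "hand": 255}, {"delta_pos": [0, 0, 0], "twist": [0, 0, 0], "hand": 255}, {"delta_pos": [0, 0, 0], "twist": [0, 0, 0], "hand": 60}, {"delta_pos": [0, 0, 0], "twist": [0, 0, 0], "hand": 0}, {"delta_pos": [0, 0, 0], "twist": [0, 0, 0], "hand": 0}, {"delta_pos": [0, 0, 0], "twist": [0, 0, 0], "hand": 0}, {"delta_pos": [0, 0, -0.015], "twist": [0, 0, 0], "hand": 0}, {"delta_pos": [0, 0, -0.03], "twist": [0, 0, 0], "hand": 0}, {"delta_pos": [0, 0, -0.04], "twist": [0, 0, 0], "hand": 0}, {"delta_pos": [0, 0, -0.045], "twist": [0, 0, 0], "hand": 0}, {"delta_pos": [0, 0, -0.045], "twist": [0, 0, 0], "hand": 0}, {"delta_pos": [0, 0, 0], "twist": [-0.03, 0, 0], "hand": 0}, {"delta_pos": [0, 0, 0], "twist": [0, 0, 0], "hand": 0}]'

```text
clock: 16.25
tcp_pos: [665.3, 81.0, 222.3]
ee_rot: [0.709, 0.705, 0.002, 0.001]
contact_force: [-0.3, -0.3, -0.5]
grip_width: 87.9
gripper_force: 0.0
```

```bash
python3 - <<'E'
from h import *
info();im,st=wr();candle_at(im,st,(660,80.5),79)
E
```

```text
t 16.2 tcp [665.3  81.  222.3] yaw(y-axis) -0.30 tilt 0.24 F [-0.3 -0.3 -0.5] w 87.9 gf 0.0 q7 -0.41
rim 659.3 78.8 r 30.1 wax z 65.4 zmax 81.0 n [-0.011 -0.034  0.999] table [-0.001 -0.001  1.   ] -0.5
```

play_rows --increments '[{"delta_pos": [0.0122, -0.029, 0], "twist": [0, 0, 0], "hand": 0}, {"delta_pos": [0.0122, -0.029, 0], "twist": [0, 0, 0], "hand": 0}, {"delta_pos": [0.0122, -0.029, 0], "twist": [0, 0, 0], "hand": 0}, {"delta_pos": [0.0122, -0.029, 0], "twist": [0, 0, 0], "hand": 0}, {"delta_pos": [0.0122, -0.029, 0], "twist": [0, 0, 0], "hand": 0}, {"delta_pos": [0.0122, -0.029, 0], "twist": [0, 0, 0], "hand": 0}, {"delta_pos": [0.0122, -0.029, 0], "twist": [0, 0, 0], "hand": 0}, {"delta_pos": [0.0122, -0.029, 0], "twist": [0, 0, 0], "hand": 0}, {"delta_pos": [0, 0, 0], "twist": [0, 0, 0], "hand": 0}, {"delta_pos": [0, 0, 0], "twist": [0, 0, 0], "hand": 0}, {"delta_pos": [0, 0, 0], "twist": [0, 0, 0], "hand": 0}]'

```text
clock: 17.4
tcp_pos: [434.0, 178.7, 218.9]
ee_rot: [0.71, 0.705, -0.0, -0.0]
contact_force: [-0.6, -0.5, -0.4]
grip_width: 88.0
gripper_force: 0.0
```

```bash
python3 - <<'E'
from h import *
info();im,st=wr();candle_at(im,st,(433,179),60)
print("r1",circ(im,st,"",25,34,(530,408),45),"l2",circ(im,st,"",20,30,(460,79),45),"l1",circ(im,st,"",20,30,(371,320),45))
E
```

```text
t 17.4 tcp [434.  178.7 218.9] yaw(y-axis) -0.39 tilt 0.05 F [-0.6 -0.5 -0.4] w 88.0 gf 0.0 q7 -0.65
rim 430.0 181.5 r 30.0 wax z 46.4 zmax 61.6 n [-0.004 -0.     1.   ] table [-0.001  0.     1.   ] -0.7
r1 None l2 (456.4, 78.8, 28.9, 482, np.float64(26.7)) l1 (369.3, 319.3, 28.8, 795, np.float64(26.4))
```

play_rows --increments '[{"delta_pos": [0.0028, -0.004, 0.02], "twist": [0, 0, 0], "hand": 0}, {"delta_pos": [0, 0, 0.035], "twist": [0, 0, 0], "hand": 0}, {"delta_pos": [0, 0, 0.035], "twist": [0, 0, 0], "hand": 0}, {"delta_pos": [0, 0, 0.035], "twist": [0, 0, 0], "hand": 0}, {"delta_pos": [0, 0, 0.03], "twist": [0, 0, 0], "hand": 0}, {"delta_pos": [0, 0, 0.025], "twist": [0, 0, 0], "hand": 0}, {"delta_pos": [0, 0, 0.013], "twist": [0, 0, 0], "hand": 0}, {"delta_pos": [0, 0, 0], "twist": [0, 0, 0], "hand": 0}, {"delta_pos": [0, 0, 0], "twist": [0, 0, 0], "hand": 0}, {"delta_pos": [0, 0, 0], "twist": [0, 0, 0], "hand": 0}]'

```text
clock: 18.45
tcp_pos: [430.5, 182.6, 27.4]
ee_rot: [0.709, 0.705, 0.001, 0.0]
contact_force: [-0.2, 0.5, 0.5]
grip_width: 88.2
gripper_force: 0.0
```

play_rows --increments '[{"delta_pos": [-0.001, -0.0005, 0.001], "twist": [0, 0, 0], "hand": 0}, {"delta_pos": [0, 0, 0], "twist": [0, 0, 0], "hand": 255}, {"delta_pos": [0, 0, 0], "twist": [0, 0, 0], "hand": 255}, {"delta_pos": [0, 0, 0], "twist": [0, 0, 0], "hand": 255}, {"delta_pos": [0, 0, 0], "twist": [0, 0, 0], "hand": 255}, {"delta_pos": [0, 0, 0], "twist": [0, 0, 0], "hand": 255}, {"delta_pos": [0, 0, 0], "twist": [0, 0, 0], "hand": 255}, {"delta_pos": [0, 0, 0], "twist": [0, 0, 0], "hand": 255}, {"delta_pos": [0, 0, 0], "twist": [0, 0, 0], "hand": 255}, {"delta_pos": [0, 0, -0.02], "twist": [0, 0, 0], "hand": 255}, {"delta_pos": [0, 0, -0.02], "twist": [0, 0, 0], "hand": 255}, {"delta_pos": [0, 0, -0.03], "twist": [0, 0, 0], "hand": 255}, {"delta_pos": [0, 0, -0.03], "twist": [0.03, 0, 0], "hand": 255}, {"delta_pos": [0, 0, 0], "twist": [0, 0, 0], "hand": 255}, {"delta_pos": [0, 0, 0], "twist": [0, 0, 0], "hand": 255}]'

```text
clock: 19.95
tcp_pos: [429.1, 180.9, 125.2]
ee_rot: [0.709, 0.705, -0.01, -0.01]
contact_force: [-0.3, -0.9, -1.6]
grip_width: 60.3
gripper_force: 30.0
```

```bash
python3 - <<'E'
from h import *
info();im,st=wr();held(im,st)
E
```

```text
t 19.9 tcp [429.1 180.9 125.2] yaw(y-axis) -0.36 tilt 1.66 F [-0.3 -0.9 -1.6] w 60.3 gf 30.0 q7 -0.75
wax n [-0.    -0.003  1.   ] tilt deg 0.2 c-tcp [ 0.5  8.  20.9] 4939 0.55
candle-tcp [0.2 0.2] candle [429.3 181.1] 1493
```

play_rows --increments '[{"delta_pos": [0.0255, 0.0122, 0], "twist": [0, 0, 0], "hand": 255}, {"delta_pos": [0.0255, 0.0122, 0], "twist": [0, 0, 0], "hand": 255}, {"delta_pos": [0.0255, 0.0122, 0], "twist": [0, 0, 0], "hand": 255}, {"delta_pos": [0.0255, 0.0122, 0], "twist": [0, 0, 0], "hand": 255}, {"delta_pos": [0.0255, 0.0122, 0], "twist": [0, 0, 0], "hand": 255}, {"delta_pos": [0.0255, 0.0122, 0], "twist": [0, 0, 0], "hand": 255}, {"delta_pos": [0, 0, 0], "twist": [0, 0, 0], "hand": 255}, {"delta_pos": [0, 0, 0], "twist": [0, 0, 0], "hand": 255}, {"delta_pos": [0, 0, 0], "twist": [0, 0, 0], "hand": 255}]'

```text
clock: 20.9
tcp_pos: [502.0, 332.3, 121.7]
ee_rot: [0.709, 0.705, -0.012, -0.01]
contact_force: [-0.2, -0.1, -0.8]
grip_width: 59.8
gripper_force: 30.0
```

```bash
python3 - <<'E'
from h import *
info();im,st=wr();held(im,st)
print("r1",circ(im,st,"",25,34,(530,408),45))
E
```

```text
t 20.9 tcp [502.  332.3 121.7] yaw(y-axis) -0.34 tilt 1.83 F [-0.2 -0.1 -0.8] w 59.8 gf 30.0 q7 -0.95
wax n [0.003 0.    1.   ] tilt deg 0.2 c-tcp [ 0.5  8.1 20.9] 4947 0.56
candle-tcp [0.3 0.2] candle [502.3 332.5] 1557
r1 (527.3, 410.8, 30.8, 712, np.float64(31.5))
```

play_rows --increments '[{"delta_pos": [0.0197, 0.0063, 0], "twist": [0, 0, 0], "hand": 255}, {"delta_pos": [0.0197, 0.0063, 0], "twist": [0, 0, 0], "hand": 255}, {"delta_pos": [0.0197, 0.0063, 0], "twist": [0, 0, 0], "hand": 255}, {"delta_pos": [0.0197, 0.0063, 0], "twist": [0, 0, 0], "hand": 255}, {"delta_pos": [0, 0, 0], "twist": [0, 0, 0], "hand": 255}, {"delta_pos": [0, 0.001, 0.025], "twist": [0, 0, 0], "hand": 255}, {"delta_pos": [0, 0.001, 0.025], "twist": [0, 0, 0], "hand": 255}, {"delta_pos": [0, 0, 0.012], "twist": [0, 0, 0], "hand": 255}, {"delta_pos": [0, 0, 0], "twist": [0, 0, 0], "hand": 255}, {"delta_pos": [0, 0, 0], "twist": [0, 0, 0], "hand": 255}, {"delta_pos": [0, 0, 0], "twist": [0, 0, 0], "hand": 255}]'

```text
clock: 22.05
tcp_pos: [529.4, 412.9, 61.8]
ee_rot: [0.709, 0.705, -0.01, -0.011]
contact_force: [-0.2, 0.7, -2.0]
grip_width: 59.7
gripper_force: 30.0
```

```bash
python3 - <<'E'
from h import *
info();im,st=wr();held(im,st)
E
```

```text
t 22.1 tcp [529.4 412.9  61.8] yaw(y-axis) -0.33 tilt 1.63 F [-0.2  0.7 -2. ] w 59.7 gf 30.0 q7 -1.05
wax n [ 0.001 -0.003  1.   ] tilt deg 0.2 c-tcp [ 0.4  8.  20.8] 4952 0.56
candle-tcp [0.2 0.1] candle [529.6 413.1] 1520
```

play_rows --increments '[{"delta_pos": [-0.0019, -0.0018, 0.005], "twist": [0, 0, 0], "hand": 255}, {"delta_pos": [0, 0, 0.006], "twist": [0, 0, 0], "hand": 255}, {"delta_pos": [0, 0, 0.003], "twist": [0, 0, 0], "hand": 255}, {"delta_pos": [0, 0, 0], "twist": [0, 0, 0], "hand": 255}, {"delta_pos": [0, 0, 0], "twist": [0, 0, 0], "hand": 255}]'

```text
clock: 22.6
tcp_pos: [526.4, 410.6, 46.2]
ee_rot: [0.709, 0.705, -0.011, -0.011]
contact_force: [-0.2, -0.1, -1.9]
grip_width: 59.9
gripper_force: 30.0
```

play_rows --increments '[{"delta_pos": [0.0004, 0.0008, 0.001], "twist": [0, 0, 0], "hand": 255}, {"delta_pos": [0, 0, 0.001], "twist": [0, 0, 0], "hand": 255}, {"delta_pos": [0, 0, 0], "twist": [0, 0, 0], "hand": 255}]'

```text
clock: 22.9
tcp_pos: [527.4, 411.0, 44.9]
ee_rot: [0.709, 0.705, -0.01, -0.01]
contact_force: [-1.2, -2.3, 3.7]
grip_width: 60.2
gripper_force: 30.0
```

play_rows --increments '[{"delta_pos": [-0.0007, -0.0003, -0.001], "twist": [0, 0, 0], "hand": 255}, {"delta_pos": [0, 0, 0.0007], "twist": [0, 0, 0], "hand": 255}, {"delta_pos": [0, 0, 0], "twist": [0, 0, 0], "hand": 255}]'

```text
clock: 23.2
tcp_pos: [527.1, 410.4, 44.7]
ee_rot: [0.709, 0.705, -0.01, -0.011]
contact_force: [0.1, 0.8, 0.3]
grip_width: 59.9
gripper_force: 30.0
```

Lateral force is now near zero. Releasing, then moving toward lid 1 in the same call.

play_rows --increments '[{"delta_pos": [0.0, 0, 0.0003], "twist": [0, 0, 0], "hand": 255}, {"delta_pos": [0, 0, 0], "twist": [0, 0, 0], "hand": 60}, {"delta_pos": [0, 0, 0], "twist": [0, 0, 0], "hand": 0}, {"delta_pos": [0, 0, 0], "twist": [0, 0, 0], "hand": 0}, {"delta_pos": [0, 0, 0], "twist": [0, 0, 0], "hand": 0}, {"delta_pos": [0, 0, -0.015], "twist": [0, 0, 0], "hand": 0}, {"delta_pos": [0, 0, -0.03], "twist": [0, 0, 0], "hand": 0}, {"delta_pos": [0, 0, -0.04], "twist": [0, 0, 0], "hand": 0}, {"delta_pos": [0, 0, -0.045], "twist": [0, 0, 0], "hand": 0}, {"delta_pos": [0, 0, -0.045], "twist": [0, 0, 0], "hand": 0}, {"delta_pos": [0, 0, 0], "twist": [-0.03, 0, 0], "hand": 0}, {"delta_pos": [0, 0, 0], "twist": [0, 0, 0], "hand": 0}]'

```text
clock: 24.4
tcp_pos: [531.8, 411.2, 221.7]
ee_rot: [0.709, 0.706, 0.002, 0.0]
contact_force: [0.4, -0.0, -1.9]
grip_width: 88.1
gripper_force: 0.0
```

```bash
python3 - <<'E'
from h import *
info();im,st=wr();candle_at(im,st,(527,410.5),79)
a=bot.get_image("scene");save(a,"scene1.png")
E
```

```text
t 24.4 tcp [531.8 411.2 221.7] yaw(y-axis) -0.25 tilt 0.22 F [ 0.4 -0.  -1.9] w 88.1 gf 0.0 q7 -0.99
rim 527.3 410.5 r 30.1 wax z 65.5 zmax 80.7 n [ 0.005 -0.003  1.   ] table [ 0.001 -0.001  1.   ] -0.6
```

View pics/scene1.png

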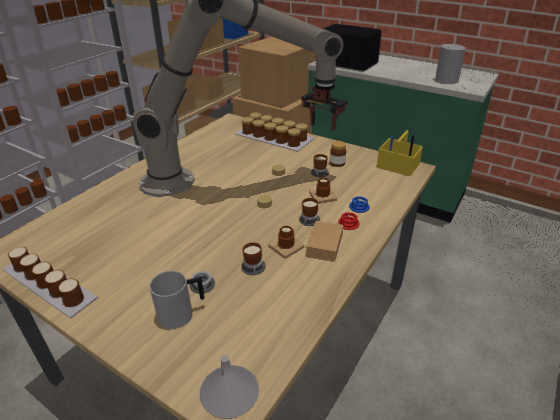

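All three candles now stand in the grey rings at (320,163), (310,209) and (253,254). Next I measure jar B from above.

play_rows --increments '[{"delta_pos": [-0.0285, 0.0153, 0], "twist": [0, 0, 0], "hand": 0}, {"delta_pos": [-0.0285, 0.0153, 0], "twist": [0, 0, 0], "hand": 0}, {"delta_pos": [-0.0285, 0.0153, 0], "twist": [0, 0, 0], "hand": 0}, {"delta_pos": [-0.0285, 0.0153, 0], "twist": [0, 0, 0], "hand": 0}, {"delta_pos": [-0.0285, 0.0153, 0], "twist": [0, 0, 0], "hand": 0}, {"delta_pos": [-0.0285, 0.0153, 0], "twist": [0, 0, 0], "hand": 0}, {"delta_pos": [0, 0, 0], "twist": [0, 0, 0], "hand": 0}, {"delta_pos": [0, 0, 0], "twist": [0, 0, 0], "hand": 0}, {"delta_pos": [0, 0, 0], "twist": [0, 0, 0], "hand": 0}]'

```text
clock: 25.4
tcp_pos: [621.7, 240.2, 218.4]
ee_rot: [0.708, 0.706, -0.001, -0.001]
contact_force: [-0.3, 0.4, -0.1]
grip_width: 87.7
gripper_force: 0.0
```

```bash
python3 - <<'E'
from h import *
info();im,st=wr("w3.png")
for a,b in((76,83),(60,83),(50,60),(40,60),(10,17)): print(a,b,circ(im,st,"",a,b,(624,251),45 if a>20 else 75))
E
```

```text
t 25.4 tcp [621.7 240.2 218.4] yaw(y-axis) -0.21 tilt 0.13 F [-0.3  0.4 -0.1] w 87.7 gf 0.0 q7 -0.68
76 83 (627.2, 248.1, 19.9, 132, np.float64(79.6))
60 83 (627.3, 247.6, 25.5, 594, np.float64(79.6))
50 60 (627.5, 247.9, 27.6, 73, np.float64(59.1))
40 60 (627.4, 248.0, 27.6, 86, np.float64(59.1))
10 17 (627.7, 248.3, 61.1, 1030, np.float64(16.0))
```

View pics/w3.png

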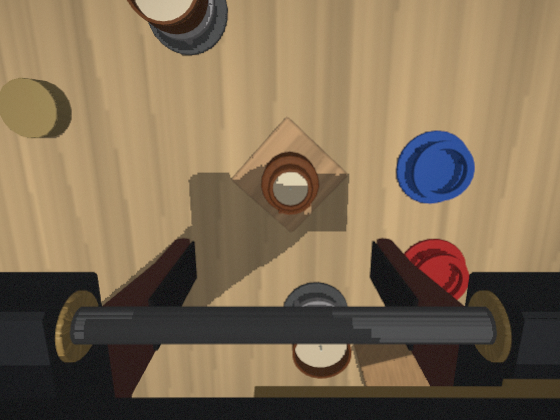

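The wrist picture shows jar B's neck at (290,187) in its block, lid 1 at (33,107), and the red and blue look-alikes on the right. Jar B is at (627.3, 247.9). Going to lid 1.

play_rows --increments '[{"delta_pos": [0.0099, -0.0315, 0], "twist": [0, 0, 0], "hand": 0}, {"delta_pos": [0.0099, -0.0315, 0], "twist": [0, 0, 0], "hand": 0}, {"delta_pos": [0.0099, -0.0315, 0], "twist": [0, 0, 0], "hand": 0}, {"delta_pos": [0.0099, -0.0315, 0], "twist": [0, 0, 0], "hand": 0}, {"delta_pos": [0.0099, -0.0315, 0], "twist": [0, 0, 0], "hand": 0}, {"delta_pos": [0.0099, -0.0315, 0], "twist": [0, 0, 0], "hand": 0}, {"delta_pos": [0.0099, -0.0315, 0], "twist": [0, 0, 0], "hand": 0}, {"delta_pos": [0.0099, -0.0315, 0], "twist": [0, 0, 0], "hand": 0}, {"delta_pos": [0, 0, 0.03], "twist": [0, 0, 0], "hand": 0}, {"delta_pos": [0, 0, 0.035], "twist": [0, 0, 0], "hand": 0}, {"delta_pos": [0, 0, 0.035], "twist": [0, 0, 0], "hand": 0}, {"delta_pos": [0, 0, 0], "twist": [0, 0, 0], "hand": 0}, {"delta_pos": [0, 0, 0], "twist": [0, 0, 0], "hand": 0}, {"delta_pos": [0, 0, 0], "twist": [0, 0, 0], "hand": 0}]'

```text
clock: 26.85
tcp_pos: [371.9, 320.7, 121.0]
ee_rot: [0.709, 0.705, 0.001, -0.0]
contact_force: [0.4, 0.1, -0.5]
grip_width: 87.6
gripper_force: 0.0
```

```bash
python3 - <<'E'
from h import *
info();im,st=wr()
print("l1",circ(im,st,"",20,30,(369,319),40))
E
```

```text
t 26.9 tcp [371.9 320.7 121. ] yaw(y-axis) -0.27 tilt 0.15 F [ 0.4  0.1 -0.5] w 87.6 gf 0.0 q7 -1.12
l1 (369.5, 318.6, 28.9, 1042, np.float64(26.4))
```

play_rows --increments '[{"delta_pos": [-0.0021, -0.0024, 0.02], "twist": [0, 0, 0], "hand": 0}, {"delta_pos": [0, 0, 0.03], "twist": [0, 0, 0], "hand": 0}, {"delta_pos": [0, 0, 0.03], "twist": [0, 0, 0], "hand": 0}, {"delta_pos": [0, 0, 0.02], "twist": [0, 0, 0], "hand": 0}, {"delta_pos": [0, 0, 0.012], "twist": [0, 0, 0], "hand": 0}, {"delta_pos": [0, 0, 0], "twist": [0, 0, 0], "hand": 0}, {"delta_pos": [0, 0, 0], "twist": [0, 0, 0], "hand": 0}]'

```text
clock: 27.6
tcp_pos: [369.7, 318.0, 8.3]
ee_rot: [0.709, 0.705, 0.001, 0.0]
contact_force: [0.6, -0.8, 0.2]
grip_width: 87.5
gripper_force: 0.0
```

play_rows --increments '[{"delta_pos": [0.0006, 0, 0.004], "twist": [0, 0, 0], "hand": 0}, {"delta_pos": [0, 0, 0], "twist": [0, 0, 0], "hand": 0}, {"delta_pos": [0, 0, 0], "twist": [0, 0, 0], "hand": 255}, {"delta_pos": [0, 0, 0], "twist": [0, 0, 0], "hand": 255}, {"delta_pos": [0, 0, 0], "twist": [0, 0, 0], "hand": 255}, {"delta_pos": [0, 0, 0], "twist": [0, 0, 0], "hand": 255}, {"delta_pos": [0, 0, 0], "twist": [0, 0, 0], "hand": 255}, {"delta_pos": [0, 0, 0], "twist": [0, 0, 0], "hand": 255}, {"delta_pos": [0, 0, 0], "twist": [0, 0, 0], "hand": 255}, {"delta_pos": [0, 0, 0], "twist": [0, 0, 0], "hand": 255}, {"delta_pos": [0, 0, -0.02], "twist": [0, 0, 0], "hand": 255}, {"delta_pos": [0, 0, -0.03], "twist": [0, 0, 0], "hand": 255}, {"delta_pos": [0, 0, -0.04], "twist": [0, 0, 0], "hand": 255}, {"delta_pos": [0, 0, -0.04], "twist": [0, 0, 0], "hand": 255}, {"delta_pos": [0, 0, 0], "twist": [0, 0, 0], "hand": 255}, {"delta_pos": [0, 0, 0], "twist": [0, 0, 0], "hand": 255}]'

```text
clock: 29.2
tcp_pos: [369.5, 317.9, 133.8]
ee_rot: [0.709, 0.705, 0.001, 0.0]
contact_force: [-0.3, -0.2, -1.6]
grip_width: 57.4
gripper_force: 30.0
```

```bash
cat >> h.py <<'E'
def lid(im,st):
    """lid in hand: top plane, front edge of the circle"""
    p,uv=pts(im,st,1);q=p-st["tcp_pos"]
    k=(uv[:,1]<298)&(np.hypot(q[:,0],q[:,1])<38)&(q[:,2]>10)&(q[:,2]<32)&(abs(q[:,0])<20);t=q[k]
    m=np.median(t[:,2]);t=t[abs(t[:,2]-m)<4]
    for _ in range(4):
        c=t.mean(0);n=np.linalg.svd(t-c,full_matrices=False)[2][2];n*=np.sign(n[2]);e=(t-c)@n;t=t[abs(e)<max(1.2,2.5*e.std())]
    # front edge per x-bin
    bx=np.arange(-16,17,2);ed=np.array([[b,t[abs(t[:,0]-b)<1][:,1].max()] for b in bx if (abs(t[:,0]-b)<1).sum()>3])
    f=least_squares(lambda c:np.hypot(ed[:,0]-c[0],ed[:,1]-c[1])-29,[0,0],loss="soft_l1")
    ztop=c[2]-(n[:2]@(f.x-c[:2]))/n[2]
    print("lid-tcp",f.x.round(1),"top",ztop.round(1),"n",n.round(3),"at",(f.x+st["tcp_pos"][:2]).round(1),len(t),"res",np.abs(f.fun).max().round(1))
E
python3 - <<'E'
from h import *
info();im,st=wr();lid(im,st)
E
```

```text
t 29.2 tcp [369.5 317.9 133.8] yaw(y-axis) -0.35 tilt 0.11 F [-0.3 -0.2 -1.6] w 57.4 gf 30.0 q7 -1.11
lid-tcp [-0.5  0.8] top 20.9 n [-0.002  0.001  1.   ] at [369.  318.7] 6864 res 0.6
```

play_rows --increments '[{"delta_pos": [-0.0079, 0.0287, 0], "twist": [0, 0, 0], "hand": 255}, {"delta_pos": [-0.0079, 0.0287, 0], "twist": [0, 0, 0], "hand": 255}, {"delta_pos": [-0.0079, 0.0287, 0], "twist": [0, 0, 0], "hand": 255}, {"delta_pos": [-0.0079, 0.0287, 0], "twist": [0, 0, 0], "hand": 255}, {"delta_pos": [-0.0079, 0.0287, 0], "twist": [0, 0, 0], "hand": 255}, {"delta_pos": [-0.0079, 0.0287, 0], "twist": [0, 0, 0], "hand": 255}, {"delta_pos": [-0.0079, 0.0287, 0], "twist": [0, 0, 0], "hand": 255}, {"delta_pos": [-0.0079, 0.0287, 0], "twist": [0, 0, 0], "hand": 255}, {"delta_pos": [-0.0079, 0.0287, 0], "twist": [0, 0, 0], "hand": 255}, {"delta_pos": [0, 0, 0], "twist": [0, 0, 0], "hand": 255}, {"delta_pos": [0, 0, 0.02], "twist": [0, 0, 0], "hand": 255}, {"delta_pos": [0, 0, 0.015], "twist": [0, 0, 0], "hand": 255}, {"delta_pos": [0, 0, 0.005], "twist": [0, 0, 0], "hand": 255}, {"delta_pos": [0, 0, 0], "twist": [0, 0, 0], "hand": 255}, {"delta_pos": [0, 0, 0], "twist": [0, 0, 0], "hand": 255}]'

```text
clock: 30.75
tcp_pos: [626.8, 245.7, 93.5]
ee_rot: [0.709, 0.705, 0.0, -0.0]
contact_force: [0.5, -0.1, -1.1]
grip_width: 57.3
gripper_force: 30.0
```

```bash
python3 - <<'E'
from h import *
info();im,st=wr();lid(im,st)
E
```

```text
t 30.8 tcp [626.8 245.7  93.5] yaw(y-axis) -0.29 tilt 0.01 F [ 0.5 -0.1 -1.1] w 57.3 gf 30.0 q7 -0.76
lid-tcp [-0.3  1. ] top 20.8 n [0.001 0.001 1.   ] at [626.5 246.6] 6902 res 0.5
```

play_rows --increments '[{"delta_pos": [0.0008, 0.0008, 0.006], "twist": [0, 0, 0], "hand": 255}, {"delta_pos": [0, 0, 0.006], "twist": [0, 0, 0], "hand": 255}, {"delta_pos": [0, 0, 0.003], "twist": [0, 0, 0], "hand": 255}, {"delta_pos": [0, 0, 0], "twist": [0, 0, 0], "hand": 255}, {"delta_pos": [0, 0, 0], "twist": [0, 0, 0], "hand": 255}]'

```text
clock: 31.3
tcp_pos: [627.7, 246.1, 78.2]
ee_rot: [0.709, 0.705, -0.0, -0.0]
contact_force: [0.2, -0.1, -0.4]
grip_width: 57.2
gripper_force: 30.0
```

play_rows --increments '[{"delta_pos": [0.0003, 0, 0.002], "twist": [0, 0, 0], "hand": 255}, {"delta_pos": [0, 0, 0.0015], "twist": [0, 0, 0], "hand": 255}, {"delta_pos": [0, 0, 0.001], "twist": [0, 0, 0], "hand": 255}, {"delta_pos": [0, 0, 0], "twist": [0, 0, 0], "hand": 255}]'

```text
clock: 31.7
tcp_pos: [627.6, 246.3, 73.6]
ee_rot: [0.709, 0.705, -0.0, -0.0]
contact_force: [0.0, -0.6, -0.8]
grip_width: 57.2
gripper_force: 30.0
```

play_rows --increments '[{"delta_pos": [0, 0, 0.001], "twist": [0, 0, 0], "hand": 255}, {"delta_pos": [0, 0, 0.001], "twist": [0, 0, 0], "hand": 255}, {"delta_pos": [0, 0, 0], "twist": [0, 0, 0], "hand": 255}]'

```text
clock: 32.0
tcp_pos: [627.6, 246.3, 71.6]
ee_rot: [0.709, 0.705, -0.0, -0.0]
contact_force: [-1.5, 0.0, -0.9]
grip_width: 57.5
gripper_force: 30.0
```

play_rows --increments '[{"delta_pos": [0, 0, 0.001], "twist": [0, 0, 0], "hand": 255}, {"delta_pos": [0, 0, 0.001], "twist": [0, 0, 0], "hand": 255}, {"delta_pos": [0, 0, 0], "twist": [0, 0, 0], "hand": 255}]'

```text
clock: 32.3
tcp_pos: [627.7, 246.3, 69.6]
ee_rot: [0.709, 0.705, -0.0, -0.0]
contact_force: [0.4, -0.8, -0.5]
grip_width: 57.6
gripper_force: 30.0
```

play_rows --increments '[{"delta_pos": [0, 0, 0.001], "twist": [0, 0, 0], "hand": 255}, {"delta_pos": [0, 0, 0.001], "twist": [0, 0, 0], "hand": 255}, {"delta_pos": [0, 0, 0], "twist": [0, 0, 0], "hand": 255}]'

```text
clock: 32.6
tcp_pos: [627.7, 246.3, 67.6]
ee_rot: [0.709, 0.705, -0.0, -0.0]
contact_force: [0.1, 0.4, 0.6]
grip_width: 57.2
gripper_force: 30.0
```

```bash
python3 - <<'E'
from h import *
info();im,st=wr();lid(im,st)
E
```

```text
t 32.6 tcp [627.7 246.3  67.6] yaw(y-axis) -0.32 tilt 0.01 F [0.1 0.4 0.6] w 57.2 gf 30.0 q7 -0.78
lid-tcp [-0.5  0.8] top 20.8 n [0.001 0.002 1.   ] at [627.2 247.2] 6910 res 0.3
```

The lid's top is still 20.8 mm above the TCP, so it went straight into the gap (centre about 6 mm above the thread point). I turn it back slightly to confirm engagement.

play_rows --increments '[{"delta_pos": [0, 0, 0.0007], "twist": [0, 0, 0], "hand": 255}, {"delta_pos": [0, 0, 0], "twist": [0, 0, -0.04], "hand": 255}, {"delta_pos": [0, 0, 0], "twist": [0, 0, -0.04], "hand": 255}, {"delta_pos": [0, 0, 0], "twist": [0, 0, -0.04], "hand": 255}, {"delta_pos": [0, 0, 0], "twist": [0, 0, 0], "hand": 255}]'

```text
clock: 33.15
tcp_pos: [627.8, 246.4, 67.1]
ee_rot: [0.665, 0.746, 0.0, -0.0]
contact_force: [-0.1, -0.4, 0.1]
grip_width: 57.5
gripper_force: 30.0
```

```bash
python3 - <<'E'
from h import *
s=info();print(s["wrist_torque"].round(2))
E
```

```text
t 33.1 tcp [627.8 246.4  67.1] yaw(y-axis) 6.57 tilt 0.01 F [-0.1 -0.4  0.1] w 57.5 gf 30.0 q7 -0.68
[-0.01 -0.05 -0.01]
```

play_rows --increments '[{"delta_pos": [0, 0, 0.0003], "twist": [0, 0, 0.1], "hand": 255}, {"delta_pos": [0, 0, 0.0003], "twist": [0, 0, 0.1], "hand": 255}, {"delta_pos": [0, 0, 0.0003], "twist": [0, 0, 0.1], "hand": 255}, {"delta_pos": [0, 0, 0.0003], "twist": [0, 0, 0.1], "hand": 255}, {"delta_pos": [0, 0, 0.0003], "twist": [0, 0, 0.1], "hand": 255}, {"delta_pos": [0, 0, 0.0003], "twist": [0, 0, 0.1], "hand": 255}, {"delta_pos": [0, 0, 0], "twist": [0, 0, 0], "hand": 255}]'

```text
clock: 33.85
tcp_pos: [627.7, 246.6, 65.4]
ee_rot: [0.857, 0.516, 0.0, 0.0]
contact_force: [-1.1, -0.5, 0.9]
grip_width: 57.5
gripper_force: 30.0
```

```bash
python3 - <<'E'
from h import *
s=info();print(s["wrist_torque"].round(2))
E
```

```text
t 33.9 tcp [627.7 246.6  65.4] yaw(y-axis) -27.92 tilt 0.02 F [-1.1 -0.5  0.9] w 57.5 gf 30.0 q7 -1.20
[-0.08 -0.04 -0.05]
```

play_rows --increments '[{"delta_pos": [0, 0, 0.0004], "twist": [0, 0, 0.1], "hand": 255}, {"delta_pos": [0, 0, 0.0004], "twist": [0, 0, 0.1], "hand": 255}, {"delta_pos": [0, 0, 0.0003], "twist": [0, 0, 0.1], "hand": 255}, {"delta_pos": [0, 0, 0.0003], "twist": [0, 0, 0.1], "hand": 255}, {"delta_pos": [0, 0, 0.0004], "twist": [0, 0, 0.1], "hand": 255}, {"delta_pos": [0, 0, 0.0003], "twist": [0, 0, 0.1], "hand": 255}, {"delta_pos": [0, 0, 0.0004], "twist": [0, 0, 0.1], "hand": 255}, {"delta_pos": [0, 0, 0.0003], "twist": [0, 0, 0.1], "hand": 255}, {"delta_pos": [0, 0, 0], "twist": [0, 0, 0], "hand": 255}]'

```text
clock: 34.75
tcp_pos: [627.6, 246.6, 62.5]
ee_rot: [0.99, 0.143, -0.0, 0.0]
contact_force: [0.7, -0.0, -0.9]
grip_width: 57.4
gripper_force: 30.0
```

```bash
python3 - <<'E'
from h import *
s=info();print(s["wrist_torque"].round(2));im,st=wr();lid(im,st)
E
```

```text
t 34.8 tcp [627.6 246.6  62.5] yaw(y-axis) -73.59 tilt 0.01 F [ 0.7 -0.  -0.9] w 57.4 gf 30.0 q7 -1.87
[ 0.03  0.07 -0.05]
lid-tcp [-0.7  1.2] top 20.8 n [-0.001 -0.001  1.   ] at [626.9 247.8] 7558 res 7.8
```

play_rows --increments '[{"delta_pos": [0, 0, 0.0003], "twist": [0, 0, 0.1], "hand": 255}, {"delta_pos": [0, 0, 0.0003], "twist": [0, 0, 0.1], "hand": 255}, {"delta_pos": [0, 0, 0.0003], "twist": [0, 0, 0.08], "hand": 255}, {"delta_pos": [0, 0, 0], "twist": [0, 0, 0.05], "hand": 255}, {"delta_pos": [0, 0, 0], "twist": [0, 0, 0], "hand": 255}]'

```text
clock: 35.3
tcp_pos: [627.6, 247.1, 61.6]
ee_rot: [1.0, -0.021, 0.0, -0.0]
contact_force: [-0.2, 2.0, -0.8]
grip_width: 57.6
gripper_force: 30.0
```

```bash
python3 - <<'E'
from h import *
s=info();print(s["wrist_torque"].round(2));im,st=wr();lid(im,st)
E
```

```text
t 35.3 tcp [627.6 247.1  61.6] yaw(y-axis) -92.36 tilt 0.04 F [-0.2  2.  -0.8] w 57.6 gf 30.0 q7 -2.15
[0.4  0.03 0.1 ]
lid-tcp [6.9 2. ] top 20.8 n [ 0.    -0.001  1.   ] at [634.5 249.2] 7573 res 8.4
```

play_rows --increments '[{"delta_pos": [0, 0, 0.0002], "twist": [0, 0, 0.06], "hand": 255}, {"delta_pos": [0, 0, 0], "twist": [0, 0, 0.06], "hand": 255}, {"delta_pos": [0, 0, 0], "twist": [0, 0, 0], "hand": 255}]'

```text
clock: 35.65
tcp_pos: [627.8, 247.2, 61.6]
ee_rot: [0.997, -0.08, 0.0, -0.0]
contact_force: [-0.0, 1.4, 1.1]
grip_width: 57.6
gripper_force: 30.0
```

```bash
python3 - <<'E'
from h import *
s=info();print(s["wrist_torque"].round(2))
E
```

```text
t 35.6 tcp [627.8 247.2  61.6] yaw(y-axis) -99.17 tilt 0.04 F [-0.   1.4  1.1] w 57.6 gf 30.0 q7 -2.25
[0.39 0.05 0.8 ]
```

play_rows --increments '[{"delta_pos": [0, 0, 0], "twist": [0, 0, 0.05], "hand": 255}, {"delta_pos": [0, 0, 0], "twist": [0, 0, 0], "hand": 0}, {"delta_pos": [0, 0, 0], "twist": [0, 0, 0], "hand": 0}, {"delta_pos": [0, 0, 0], "twist": [0, 0, 0], "hand": 0}, {"delta_pos": [0, 0, 0], "twist": [0, 0, 0], "hand": 0}, {"delta_pos": [0, 0, -0.02], "twist": [0, 0, 0], "hand": 0}, {"delta_pos": [0, 0, -0.04], "twist": [0, 0, 0], "hand": 0}, {"delta_pos": [0, 0, -0.045], "twist": [0, 0, 0], "hand": 0}, {"delta_pos": [0, 0, -0.045], "twist": [0, 0, 0], "hand": 0}, {"delta_pos": [0, 0, 0], "twist": [0, 0, -0.145], "hand": 0}, {"delta_pos": [0, 0, 0], "twist": [0, 0, -0.145], "hand": 0}, {"delta_pos": [0, 0, 0], "twist": [0, 0, -0.145], "hand": 0}, {"delta_pos": [0, 0, 0], "twist": [0, 0, -0.145], "hand": 0}, {"delta_pos": [0, 0, 0], "twist": [0, 0, -0.145], "hand": 0}, {"delta_pos": [0, 0, 0], "twist": [0, 0, -0.145], "hand": 0}, {"delta_pos": [0, 0, 0], "twist": [0, 0, -0.145], "hand": 0}, {"delta_pos": [0, 0, 0], "twist": [0, 0, -0.145], "hand": 0}, {"delta_pos": [0, 0, 0], "twist": [0, 0, -0.145], "hand": 0}, {"delta_pos": [0, 0, 0], "twist": [0, 0, -0.145], "hand": 0}, {"delta_pos": [0, 0, 0], "twist": [0, 0, -0.145], "hand": 0}]'

```text
clock: 37.65
tcp_pos: [627.7, 246.0, 211.3]
ee_rot: [0.769, 0.639, -0.0, 0.0]
contact_force: [-0.4, -0.1, 0.3]
grip_width: 88.0
gripper_force: 0.0
```

```bash
python3 - <<'E'
from h import *
s=info();im,st=wr()
p,uv=pts(im,st,1);k=(np.hypot(*(p[:,:2]-[627.3,247.6]).T)<20)&(p[:,2]>60)&(p[:,2]<100);q=p[k];c=q.mean(0);n=np.linalg.svd(q-c,full_matrices=False)[2][2]
print("lidB top z",np.median(q[:,2]).round(1),n.round(3),circ(im,st,"",76,92,(627,248),45))
E
```

```text
t 37.6 tcp [627.7 246.  211.3] yaw(y-axis) -10.56 tilt 0.02 F [-0.4 -0.1  0.3] w 88.0 gf 0.0 q7 -0.82
lidB top z 82.0 [0.004 0.001 1.   ] (627.3, 247.9, 28.9, 853, np.float64(83.9))
```

play_rows --increments '[{"delta_pos": [0, 0, 0], "twist": [0, 0, -0.09], "hand": 0}, {"delta_pos": [0, 0, 0], "twist": [0, 0, -0.09], "hand": 0}, {"delta_pos": [-0.0239, -0.0245, 0], "twist": [0, 0, 0], "hand": 0}, {"delta_pos": [-0.0239, -0.0245, 0], "twist": [0, 0, 0], "hand": 0}, {"delta_pos": [-0.0239, -0.0245, 0], "twist": [0, 0, 0], "hand": 0}, {"delta_pos": [-0.0239, -0.0245, 0], "twist": [0, 0, 0], "hand": 0}, {"delta_pos": [-0.0239, -0.0245, 0], "twist": [0, 0, 0], "hand": 0}, {"delta_pos": [-0.0239, -0.0245, 0], "twist": [0, 0, 0], "hand": 0}, {"delta_pos": [-0.0239, -0.0245, 0], "twist": [0, 0, 0], "hand": 0}, {"delta_pos": [0, 0, 0.03], "twist": [0, 0, 0], "hand": 0}, {"delta_pos": [0, 0, 0.035], "twist": [0, 0, 0], "hand": 0}, {"delta_pos": [0, 0, 0.025], "twist": [0, 0, 0], "hand": 0}, {"delta_pos": [0, 0, 0], "twist": [0, 0, 0], "hand": 0}, {"delta_pos": [0, 0, 0], "twist": [0, 0, 0], "hand": 0}, {"delta_pos": [0, 0, 0], "twist": [0, 0, 0], "hand": 0}]'

```text
clock: 39.2
tcp_pos: [455.6, 81.3, 122.8]
ee_rot: [0.711, 0.703, 0.001, 0.001]
contact_force: [0.4, 0.8, 0.9]
grip_width: 88.1
gripper_force: 0.0
```

```bash
python3 - <<'E'
from h import *
info();im,st=wr()
print("l2",circ(im,st,"",20,30,(456,79),40))
E
```

```text
t 39.2 tcp [455.6  81.3 122.8] yaw(y-axis) -0.65 tilt 0.14 F [0.4 0.8 0.9] w 88.1 gf 0.0 q7 -0.51
l2 (457.0, 79.0, 28.7, 1028, np.float64(26.2))
```

play_rows --increments '[{"delta_pos": [-0.0018, 0.0014, 0.02], "twist": [0, 0, -0.008], "hand": 0}, {"delta_pos": [0, 0, 0.03], "twist": [0, 0, 0], "hand": 0}, {"delta_pos": [0, 0, 0.03], "twist": [0, 0, 0], "hand": 0}, {"delta_pos": [0, 0, 0.02], "twist": [0, 0, 0], "hand": 0}, {"delta_pos": [0, 0, 0.012], "twist": [0, 0, 0], "hand": 0}, {"delta_pos": [0, 0, 0.003], "twist": [0, 0, 0], "hand": 0}, {"delta_pos": [0, 0, 0], "twist": [0, 0, 0], "hand": 0}, {"delta_pos": [0, 0, 0], "twist": [0, 0, 0], "hand": 0}]'

```text
clock: 40.05
tcp_pos: [456.8, 79.3, 7.4]
ee_rot: [0.708, 0.706, 0.001, 0.001]
contact_force: [-0.6, -1.1, 0.2]
grip_width: 87.8
gripper_force: 0.0
```

play_rows --increments '[{"delta_pos": [-0.0003, 0.0002, 0.0033], "twist": [0, 0, 0], "hand": 0}, {"delta_pos": [0, 0, 0], "twist": [0, 0, 0], "hand": 0}, {"delta_pos": [0, 0, 0], "twist": [0, 0, 0], "hand": 255}, {"delta_pos": [0, 0, 0], "twist": [0, 0, 0], "hand": 255}, {"delta_pos": [0, 0, 0], "twist": [0, 0, 0], "hand": 255}, {"delta_pos": [0, 0, 0], "twist": [0, 0, 0], "hand": 255}, {"delta_pos": [0, 0, 0], "twist": [0, 0, 0], "hand": 255}, {"delta_pos": [0, 0, 0], "twist": [0, 0, 0], "hand": 255}, {"delta_pos": [0, 0, 0], "twist": [0, 0, 0], "hand": 255}, {"delta_pos": [0, 0, 0], "twist": [0, 0, 0], "hand": 255}, {"delta_pos": [0, 0, -0.02], "twist": [0, 0, 0], "hand": 255}, {"delta_pos": [0, 0, -0.03], "twist": [0, 0, 0], "hand": 255}, {"delta_pos": [0, 0, -0.04], "twist": [0, 0, 0], "hand": 255}, {"delta_pos": [0, 0, -0.04], "twist": [0, 0, 0], "hand": 255}, {"delta_pos": [0, 0, 0], "twist": [0, 0, 0], "hand": 255}, {"delta_pos": [0, 0, 0], "twist": [0, 0, 0], "hand": 255}]'

```text
clock: 41.65
tcp_pos: [456.5, 78.7, 133.6]
ee_rot: [0.708, 0.706, 0.001, 0.001]
contact_force: [0.1, 0.0, -0.4]
grip_width: 57.0
gripper_force: 30.0
```

```bash
python3 - <<'E'
from h import *
info();im,st=wr();lid(im,st)
E
```

```text
t 41.6 tcp [456.5  78.7 133.6] yaw(y-axis) -0.17 tilt 0.11 F [ 0.1  0.  -0.4] w 57.0 gf 30.0 q7 -0.48
lid-tcp [-0.2 -0.1] top 21.1 n [-0.002  0.002  1.   ] at [456.2  78.5] 6696 res 0.8
```

play_rows --increments '[{"delta_pos": [-0.0249, 0.0184, -0.003], "twist": [0, 0, 0], "hand": 255}, {"delta_pos": [-0.0249, 0.0184, -0.003], "twist": [0, 0, 0], "hand": 255}, {"delta_pos": [-0.0249, 0.0184, -0.003], "twist": [0, 0, 0], "hand": 255}, {"delta_pos": [-0.0249, 0.0184, -0.003], "twist": [0, 0, 0], "hand": 255}, {"delta_pos": [-0.0249, 0.0184, -0.003], "twist": [0, 0, 0], "hand": 255}, {"delta_pos": [-0.0249, 0.0184, -0.003], "twist": [0, 0, 0], "hand": 255}, {"delta_pos": [-0.0249, 0.0184, -0.003], "twist": [0, 0, 0], "hand": 255}, {"delta_pos": [-0.0249, 0.0184, -0.003], "twist": [0, 0, 0], "hand": 255}, {"delta_pos": [-0.0249, 0.0184, -0.003], "twist": [0, 0, 0], "hand": 255}, {"delta_pos": [-0.0249, 0.0184, -0.003], "twist": [0, 0, 0], "hand": 255}, {"delta_pos": [0, 0, 0], "twist": [0, 0, 0], "hand": 255}, {"delta_pos": [0, 0, 0], "twist": [0, 0, 0], "hand": 255}]'

```text
clock: 42.9
tcp_pos: [638.3, -170.6, 160.6]
ee_rot: [0.708, 0.706, -0.001, -0.002]
contact_force: [1.0, -0.1, -0.7]
grip_width: 57.1
gripper_force: 30.0
```

```bash
python3 - <<'E'
from h import *
info();im,st=wr();lid(im,st)
for a,b in((76,83),(60,83),(50,60),(40,60),(10,17)): print(a,b,circ(im,st,"",a,b,(668,-99),45 if a>20 else 75))
E
```

```text
t 42.9 tcp [ 638.3 -170.6  160.6] yaw(y-axis) -0.19 tilt 0.22 F [ 1.  -0.1 -0.7] w 57.1 gf 30.0 q7 0.00
lid-tcp [-0.3 -0.1] top 21.0 n [0.004 0.001 1.   ] at [ 638.  -170.7] 6702 res 0.4
76 83 (668.5, -100.3, 20.2, 239, np.float64(79.3))
60 83 (668.9, -100.2, 25.5, 1039, np.float64(79.3))
50 60 (668.3, -100.3, 27.8, 96, np.float64(56.4))
40 60 (668.3, -100.3, 27.8, 97, np.float64(56.4))
10 17 (668.6, -99.7, 61.7, 1656, np.float64(16.0))
```

play_rows --increments '[{"delta_pos": [0.0234, 0.0102, 0], "twist": [0, 0, 0], "hand": 255}, {"delta_pos": [0.0234, 0.0102, 0], "twist": [0, 0, 0], "hand": 255}, {"delta_pos": [0.0234, 0.0102, 0], "twist": [0, 0, 0], "hand": 255}, {"delta_pos": [0, 0, 0], "twist": [0, 0, 0], "hand": 255}, {"delta_pos": [0, 0, 0.025], "twist": [0, 0, 0], "hand": 255}, {"delta_pos": [0, 0, 0.025], "twist": [0, 0, 0], "hand": 255}, {"delta_pos": [0, 0, 0.015], "twist": [0, 0, 0], "hand": 255}, {"delta_pos": [0, 0, 0.002], "twist": [0, 0, 0], "hand": 255}, {"delta_pos": [0, 0, 0], "twist": [0, 0, 0], "hand": 255}, {"delta_pos": [0, 0, 0], "twist": [0, 0, 0], "hand": 255}]'

```text
clock: 43.95
tcp_pos: [670.9, -100.6, 97.3]
ee_rot: [0.708, 0.706, 0.001, 0.001]
contact_force: [0.0, -0.3, -0.5]
grip_width: 56.8
gripper_force: 30.0
```

```bash
python3 - <<'E'
from h import *
info();im,st=wr();lid(im,st)
E
```

```text
t 44.0 tcp [ 670.9 -100.6   97.3] yaw(y-axis) -0.15 tilt 0.11 F [ 0.  -0.3 -0.5] w 56.8 gf 30.0 q7 -0.14
lid-tcp [-0.2 -0. ] top 21.0 n [-0.002  0.002  1.   ] at [ 670.8 -100.6] 6701 res 0.4
```

Shift x by −2.2 mm and lower to about 77.

play_rows --increments '[{"delta_pos": [0, -0.0022, 0.006], "twist": [0, 0, 0], "hand": 255}, {"delta_pos": [0, 0, 0.008], "twist": [0, 0, 0], "hand": 255}, {"delta_pos": [0, 0, 0.005], "twist": [0, 0, 0], "hand": 255}, {"delta_pos": [0, 0, 0], "twist": [0, 0, 0], "hand": 255}, {"delta_pos": [0, 0, 0], "twist": [0, 0, 0], "hand": 255}]'

```text
clock: 44.5
tcp_pos: [667.9, -100.4, 76.8]
ee_rot: [0.708, 0.706, -0.0, -0.0]
contact_force: [0.0, 0.2, -0.0]
grip_width: 57.4
gripper_force: 30.0
```

play_rows --increments '[{"delta_pos": [0, 0, 0.001], "twist": [0, 0, 0], "hand": 255}, {"delta_pos": [0, 0, 0.001], "twist": [0, 0, 0], "hand": 255}, {"delta_pos": [0, 0, 0], "twist": [0, 0, 0], "hand": 255}]'

```text
clock: 44.8
tcp_pos: [668.0, -100.6, 75.1]
ee_rot: [0.708, 0.706, 0.0, 0.0]
contact_force: [1.3, -1.0, -1.0]
grip_width: 57.3
gripper_force: 30.0
```

play_rows --increments '[{"delta_pos": [0, 0.0005, 0.001], "twist": [0, 0, 0], "hand": 255}, {"delta_pos": [0, 0, 0.001], "twist": [0, 0, 0], "hand": 255}, {"delta_pos": [0, 0, 0], "twist": [0, 0, 0], "hand": 255}]'

```text
clock: 45.1
tcp_pos: [668.2, -100.6, 72.8]
ee_rot: [0.708, 0.706, -0.0, -0.0]
contact_force: [-0.6, -0.1, -0.8]
grip_width: 57.2
gripper_force: 30.0
```

play_rows --increments '[{"delta_pos": [0, 0, 0.0005], "twist": [0, 0, 0], "hand": 255}, {"delta_pos": [0, 0, 0.0005], "twist": [0, 0, 0], "hand": 255}, {"delta_pos": [0, 0, 0], "twist": [0, 0, 0], "hand": 255}]'

```text
clock: 45.4
tcp_pos: [668.5, -100.6, 72.5]
ee_rot: [0.708, 0.706, -0.0, 0.0]
contact_force: [-1.8, 1.2, 3.8]
grip_width: 57.2
gripper_force: 30.0
```

Contact on the thread top at 72.5. Now turning backward with a light push.

play_rows --increments '[{"delta_pos": [0, 0, 0.0006], "twist": [0, 0, 0], "hand": 255}, {"delta_pos": [0, 0, 0], "twist": [0, 0, -0.1], "hand": 255}, {"delta_pos": [0, 0, 0], "twist": [0, 0, -0.1], "hand": 255}, {"delta_pos": [0, 0, 0], "twist": [0, 0, -0.1], "hand": 255}, {"delta_pos": [0, 0, 0], "twist": [0, 0, -0.1], "hand": 255}, {"delta_pos": [0, 0, 0], "twist": [0, 0, 0], "hand": 255}]'

```text
clock: 46.0
tcp_pos: [669.5, -100.4, 72.4]
ee_rot: [0.553, 0.833, 0.001, 0.001]
contact_force: [-0.6, 0.2, 5.7]
grip_width: 57.4
gripper_force: 30.0
```

```bash
python3 - <<'E'
from h import *
s=info();print(s["wrist_torque"].round(2))
E
```

```text
t 46.0 tcp [ 669.5 -100.4   72.4] yaw(y-axis) 22.91 tilt 0.13 F [-0.6  0.2  5.7] w 57.4 gf 30.0 q7 0.20
[ 0.04 -0.01  0.09]
```

play_rows --increments '[{"delta_pos": [0, 0, 0], "twist": [0, 0, -0.1], "hand": 255}, {"delta_pos": [0, 0, 0], "twist": [0, 0, -0.1], "hand": 255}, {"delta_pos": [0, 0, 0], "twist": [0, 0, -0.1], "hand": 255}, {"delta_pos": [0, 0, 0], "twist": [0, 0, 0], "hand": 255}]'

```text
clock: 46.4
tcp_pos: [669.5, -100.5, 72.4]
ee_rot: [0.422, 0.907, 0.001, 0.001]
contact_force: [-0.5, -0.2, 5.0]
grip_width: 56.9
gripper_force: 30.0
```

```bash
python3 - <<'E'
from h import *
s=info();print(s["wrist_torque"].round(2))
E
```

```text
t 46.4 tcp [ 669.5 -100.5   72.4] yaw(y-axis) 40.09 tilt 0.12 F [-0.5 -0.2  5. ] w 56.9 gf 30.0 q7 0.46
[ 0.   -0.03  0.04]
```

play_rows --increments '[{"delta_pos": [0, 0, 0], "twist": [0, 0, -0.1], "hand": 255}, {"delta_pos": [0, 0, 0], "twist": [0, 0, -0.1], "hand": 255}, {"delta_pos": [0, 0, 0], "twist": [0, 0, -0.1], "hand": 255}, {"delta_pos": [0, 0, 0], "twist": [0, 0, 0], "hand": 255}]'

```text
clock: 46.8
tcp_pos: [668.3, -100.7, 71.1]
ee_rot: [0.283, 0.959, 0.0, -0.0]
contact_force: [0.3, 0.4, 0.3]
grip_width: 56.9
gripper_force: 30.0
```

The force vanished, so the lid is over the gap. A little further back, then lower.

play_rows --increments '[{"delta_pos": [0, 0, 0.0005], "twist": [0, 0, -0.08], "hand": 255}, {"delta_pos": [0, 0, 0.001], "twist": [0, 0, 0], "hand": 255}, {"delta_pos": [0, 0, 0.001], "twist": [0, 0, 0], "hand": 255}, {"delta_pos": [0, 0, 0.001], "twist": [0, 0, 0], "hand": 255}, {"delta_pos": [0, 0, 0.0007], "twist": [0, 0, 0], "hand": 255}, {"delta_pos": [0, 0, 0], "twist": [0, 0, 0], "hand": 255}]'

```text
clock: 47.4
tcp_pos: [668.4, -100.5, 67.2]
ee_rot: [0.245, 0.97, -0.0, -0.0]
contact_force: [-1.1, -0.9, -0.5]
grip_width: 57.4
gripper_force: 30.0
```

```bash
python3 - <<'E'
from h import *
s=info();print(s["wrist_torque"].round(2));im,st=wr();lid(im,st)
E
```

```text
t 47.4 tcp [ 668.4 -100.5   67.2] yaw(y-axis) 61.69 tilt 0.01 F [-1.1 -0.9 -0.5] w 57.4 gf 30.0 q7 0.78
[-0.01 -0.13 -0.04]
lid-tcp [1.2 0.4] top 21.0 n [ 0. -0.  1.] at [ 669.6 -100.1] 7396 res 8.4
```

play_rows --increments '[{"delta_pos": [0, 0, 0.0003], "twist": [0, 0, 0.1], "hand": 255}, {"delta_pos": [0, 0, 0.0003], "twist": [0, 0, 0.1], "hand": 255}, {"delta_pos": [0, 0, 0.0003], "twist": [0, 0, 0.1], "hand": 255}, {"delta_pos": [0, 0, 0.0003], "twist": [0, 0, 0.1], "hand": 255}, {"delta_pos": [0, 0, 0.0003], "twist": [0, 0, 0.1], "hand": 255}, {"delta_pos": [0, 0, 0.0003], "twist": [0, 0, 0.1], "hand": 255}, {"delta_pos": [0, 0, 0], "twist": [0, 0, 0], "hand": 255}]'

```text
clock: 48.15
tcp_pos: [667.8, -100.2, 64.9]
ee_rot: [0.52, 0.854, -0.0, -0.001]
contact_force: [-0.1, 0.9, -3.4]
grip_width: 57.0
gripper_force: 30.0
```

```bash
python3 - <<'E'
from h import *
s=info();print(s["wrist_torque"].round(2))
E
```

```text
t 48.1 tcp [ 667.8 -100.2   64.9] yaw(y-axis) 27.30 tilt 0.08 F [-0.1  0.9 -3.4] w 57.0 gf 30.0 q7 0.26
[ 0.13 -0.05  0.01]
```

play_rows --increments '[{"delta_pos": [0, 0, 0.0006], "twist": [0, 0, 0.1], "hand": 255}, {"delta_pos": [0, 0, 0.0004], "twist": [0, 0, 0.1], "hand": 255}, {"delta_pos": [0, 0, 0.0004], "twist": [0, 0, 0.1], "hand": 255}, {"delta_pos": [0, 0, 0.0004], "twist": [0, 0, 0.1], "hand": 255}, {"delta_pos": [0, 0, 0.0003], "twist": [0, 0, 0.1], "hand": 255}, {"delta_pos": [0, 0, 0.0003], "twist": [0, 0, 0.1], "hand": 255}, {"delta_pos": [0, 0, 0.0003], "twist": [0, 0, 0.1], "hand": 255}, {"delta_pos": [0, 0, 0.0003], "twist": [0, 0, 0.1], "hand": 255}, {"delta_pos": [0, 0, 0], "twist": [0, 0, 0], "hand": 255}]'

```text
clock: 49.05
tcp_pos: [669.1, -100.4, 62.3]
ee_rot: [0.811, 0.586, 0.0, 0.001]
contact_force: [4.1, -0.9, -6.2]
grip_width: 56.8
gripper_force: 30.0
```

```bash
python3 - <<'E'
from h import *
s=info();print(s["wrist_torque"].round(2))
E
```

```text
t 49.0 tcp [ 669.1 -100.4   62.3] yaw(y-axis) -18.32 tilt 0.08 F [ 4.1 -0.9 -6.2] w 56.8 gf 30.0 q7 -0.42
[-0.21 -0.88  0.38]
```

play_rows --increments '[{"delta_pos": [0, 0, 0.0006], "twist": [0, 0, 0.06], "hand": 255}, {"delta_pos": [0, 0, 0.0004], "twist": [0, 0, 0.06], "hand": 255}, {"delta_pos": [0, 0, 0], "twist": [0, 0, 0], "hand": 255}]'

```text
clock: 49.35
tcp_pos: [670.4, -97.9, 62.3]
ee_rot: [0.843, 0.538, 0.002, 0.0]
contact_force: [4.4, 2.5, -2.3]
grip_width: 57.4
gripper_force: 30.0
```

```bash
python3 - <<'E'
from h import *
s=info();print(s["wrist_torque"].round(2));im,st=wr();lid(im,st)
E
```

```text
t 49.4 tcp [670.4 -97.9  62.3] yaw(y-axis) -24.95 tilt 0.24 F [ 4.4  2.5 -2.3] w 57.4 gf 30.0 q7 -0.52
[ 0.68 -0.88  0.9 ]
lid-tcp [-1.6 -2.6] top 20.9 n [-0.002  0.005  1.   ] at [ 668.8 -100.5] 6369 res 0.5
```

The lid is still about 0.8 mm high and the pads have slipped off centre, so I release, recentre and grip again.

play_rows --increments '[{"delta_pos": [0, 0, 0], "twist": [0, 0, 0], "hand": 80}, {"delta_pos": [0, 0, 0], "twist": [0, 0, 0], "hand": 40}, {"delta_pos": [0, 0, 0], "twist": [0, 0, 0], "hand": 40}, {"delta_pos": [0, 0, 0], "twist": [0, 0, 0], "hand": 40}]'

```text
clock: 49.8
tcp_pos: [668.2, -101.1, 61.5]
ee_rot: [0.845, 0.535, -0.0, -0.0]
contact_force: [1.1, -0.9, -0.1]
grip_width: 73.6
gripper_force: 0.0
```

```bash
python3 - <<'E'
from h import *
s=info();im,st=wr();lid(im,st)
M=R.from_quat(s["ee_rot"]).as_matrix();print("tool delta mm",(M.T@(np.array([668.7,-100.5,s["tcp_pos"][2]])-s["tcp_pos"])).round(2))
E
```

```text
t 49.8 tcp [ 668.2 -101.1   61.5] yaw(y-axis) -25.36 tilt 0.03 F [ 1.1 -0.9 -0.1] w 73.6 gf 0.0 q7 -0.52
lid-tcp [0.4 0.4] top 20.5 n [ 0.003 -0.001  1.   ] at [ 668.6 -100.7] 6961 res 0.4
tool delta mm [ 0.74  0.23 -0.  ]
```

play_rows --increments '[{"delta_pos": [0.0006, 0.0002, 0], "twist": [0, 0, 0], "hand": 40}, {"delta_pos": [0, 0, 0], "twist": [0, 0, 0], "hand": 255}, {"delta_pos": [0, 0, 0], "twist": [0, 0, 0], "hand": 255}, {"delta_pos": [0, 0, 0], "twist": [0, 0, 0], "hand": 255}, {"delta_pos": [0, 0, 0], "twist": [0, 0, 0], "hand": 255}, {"delta_pos": [0, 0, 0], "twist": [0, 0, 0], "hand": 255}, {"delta_pos": [0, 0, 0], "twist": [0, 0, 0.05], "hand": 255}, {"delta_pos": [0, 0, 0], "twist": [0, 0, 0.05], "hand": 255}, {"delta_pos": [0, 0, 0], "twist": [0, 0, 0], "hand": 255}]'

```text
clock: 50.75
tcp_pos: [670.1, -99.1, 61.7]
ee_rot: [0.87, 0.493, 0.001, 0.0]
contact_force: [3.9, -0.5, -2.3]
grip_width: 57.8
gripper_force: 30.0
```

```bash
python3 - <<'E'
from h import *
s=info();print(s["wrist_torque"].round(2));im,st=wr();lid(im,st)
E
```

```text
t 50.8 tcp [670.1 -99.1  61.7] yaw(y-axis) -30.97 tilt 0.13 F [ 3.9 -0.5 -2.3] w 57.8 gf 30.0 q7 -0.61
[ 0.26 -0.93  0.74]
lid-tcp [-1.6 -1.5] top 20.5 n [-0.003  0.001  1.   ] at [ 668.4 -100.6] 6667 res 0.4
```

play_rows --increments '[{"delta_pos": [0, 0, 0], "twist": [0, 0, 0.05], "hand": 255}, {"delta_pos": [0, 0, 0], "twist": [0, 0, 0.0], "hand": 255}, {"delta_pos": [0, 0, 0], "twist": [0, 0, 0], "hand": 80}, {"delta_pos": [0, 0, 0], "twist": [0, 0, 0], "hand": 0}, {"delta_pos": [0, 0, 0], "twist": [0, 0, 0], "hand": 0}, {"delta_pos": [0, 0, 0], "twist": [0, 0, 0], "hand": 0}, {"delta_pos": [0, 0, -0.02], "twist": [0, 0, 0], "hand": 0}, {"delta_pos": [0, 0, -0.04], "twist": [0, 0, 0], "hand": 0}, {"delta_pos": [0, 0, -0.045], "twist": [0, 0, 0], "hand": 0}, {"delta_pos": [0, 0, -0.045], "twist": [0, 0, 0], "hand": 0}, {"delta_pos": [0, 0, 0], "twist": [0, 0, -0.14], "hand": 0}, {"delta_pos": [0, 0, 0], "twist": [0, 0, -0.14], "hand": 0}, {"delta_pos": [0, 0, 0], "twist": [0, 0, -0.14], "hand": 0}, {"delta_pos": [0, 0, 0], "twist": [0, 0, -0.14], "hand": 0}, {"delta_pos": [0, 0, 0], "twist": [0, 0, 0], "hand": 0}, {"delta_pos": [0, 0, 0], "twist": [0, 0, 0], "hand": 0}]'

```text
clock: 52.4
tcp_pos: [668.7, -100.4, 211.4]
ee_rot: [0.72, 0.694, -0.0, -0.0]
contact_force: [-0.7, -0.1, 0.3]
grip_width: 87.9
gripper_force: 0.0
```

```bash
python3 - <<'E'
from h import *
s=info();im,st=wr("w5.png")
p,uv=pts(im,st,1)
for nm,xy in(("A",(668.5,-100.5)),):
    k=(np.hypot(*(p[:,:2]-xy).T)<20)&(p[:,2]>60)&(p[:,2]<100);q=p[k];c=q.mean(0);n=np.linalg.svd(q-c,full_matrices=False)[2][2]
    print(nm,"top z",np.median(q[:,2]).round(1),n.round(3),circ(im,st,"",76,92,xy,45))
t=p[(p[:,2]<8)&(p[:,2]>-8)];print("table",np.median(t[:,2]))
candle_at(im,st,(660,80),79)
E
```

```text
t 52.4 tcp [ 668.7 -100.4  211.4] yaw(y-axis) -2.11 tilt 0.02 F [-0.7 -0.1  0.3] w 87.9 gf 0.0 q7 -0.11
A top z 82.1 [ 0.003  0.002 -1.   ] (668.6, -100.5, 28.8, 847, np.float64(84.1))
table -0.7331123974090019
rim 658.3 56.3 r 19.1 wax z 68.4 zmax 79.1 n [0.038 0.986 0.159] table [-0.  0.  1.] -0.6
```

View pics/w5.png

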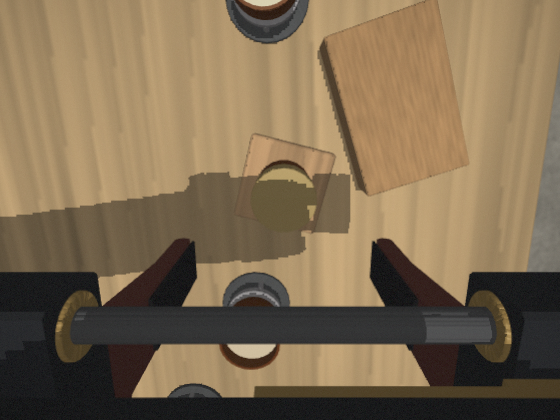

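The wrist picture shows lid A seated on its jar at (284,195). Its top reads 82.1, the same as lid B's 82.0, so both are home. A last look at candles 3 and 2 follows.

play_rows --increments '[{"delta_pos": [-0.03, -0.008, 0], "twist": [0, 0, 0], "hand": 0}, {"delta_pos": [-0.03, -0.008, 0], "twist": [0, 0, 0], "hand": 0}, {"delta_pos": [-0.03, -0.008, 0], "twist": [0, 0, 0], "hand": 0}, {"delta_pos": [-0.03, -0.008, 0], "twist": [0, 0, 0], "hand": 0}, {"delta_pos": [-0.03, -0.008, 0], "twist": [0, 0, 0], "hand": 0}, {"delta_pos": [0, 0, 0], "twist": [0, 0, 0], "hand": 0}, {"delta_pos": [0, 0, 0], "twist": [0, 0, 0], "hand": 0}, {"delta_pos": [0, 0, 0], "twist": [0, 0, 0], "hand": 0}]'

```text
clock: 53.25
tcp_pos: [624.6, -246.9, 211.6]
ee_rot: [0.718, 0.696, 0.0, -0.0]
contact_force: [0.2, 1.3, 0.0]
grip_width: 87.8
gripper_force: 0.0
```

```bash
python3 - <<'E'
from h import *
s=info();im,st=wr();candle_at(im,st,(630.5,-243),79)
b=bot.get_image("side");a=bot.get_image("scene");save(a,"scene2.png")
cv2.imwrite("pics/both.png",cv2.resize(np.hstack([a["color"],b["color"]])[:,:,::-1],(800,300)))
E
```

```text
t 53.2 tcp [ 624.6 -246.9  211.6] yaw(y-axis) -1.81 tilt 0.06 F [0.2 1.3 0. ] w 87.8 gf 0.0 q7 0.13
rim 629.7 -243.5 r 30.1 wax z 65.4 zmax 80.9 n [-0.039 -0.018  0.999] table [-0.     0.001  1.   ] -0.7
```

View pics/both.png

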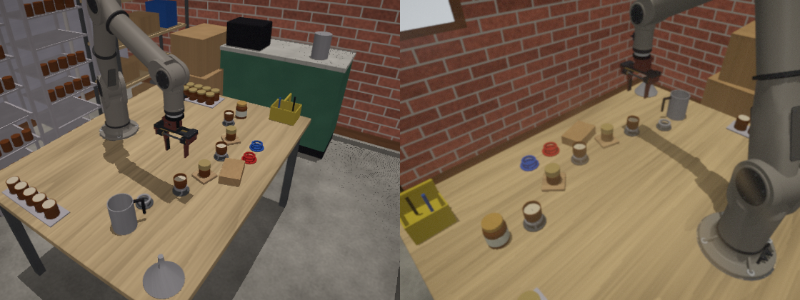

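Everything stands as asked in both views: three candles in rings, both lids on, bystanders unmoved. Candle 3 leans 2.5°, so I level it with a tilted re-grip.

play_rows --increments '[{"delta_pos": [0.0036, 0.0112, 0], "twist": [0.03, 0, 0], "hand": 0}, {"delta_pos": [0, 0, 0.03], "twist": [0, 0, 0], "hand": 0}, {"delta_pos": [0, 0, 0.035], "twist": [0, 0, 0], "hand": 0}, {"delta_pos": [0, 0, 0.03], "twist": [0, 0, 0], "hand": 0}, {"delta_pos": [0, 0, 0], "twist": [0, 0, 0], "hand": 0}, {"delta_pos": [0, 0, 0], "twist": [0, 0, 0], "hand": 0}, {"delta_pos": [0, 0, 0], "twist": [0, 0, 0], "hand": 0}]'

```text
clock: 54.1
tcp_pos: [634.1, -245.4, 118.7]
ee_rot: [0.718, 0.696, -0.01, -0.009]
contact_force: [-0.3, -0.6, -0.2]
grip_width: 88.2
gripper_force: 0.0
```

play_rows --increments '[{"delta_pos": [0.0023, -0.0011, 0.025], "twist": [0, 0, 0], "hand": 0}, {"delta_pos": [0, 0, 0.025], "twist": [0, 0, 0], "hand": 0}, {"delta_pos": [0, 0, 0.015], "twist": [0, 0, 0], "hand": 0}, {"delta_pos": [0, 0, 0.006], "twist": [0, 0, 0], "hand": 0}, {"delta_pos": [0, 0, 0], "twist": [0, 0, 0], "hand": 0}, {"delta_pos": [0, 0, 0], "twist": [0, 0, 0], "hand": 0}]'

```text
clock: 54.7
tcp_pos: [630.3, -243.3, 46.9]
ee_rot: [0.719, 0.695, -0.01, -0.01]
contact_force: [-0.4, 0.8, 0.1]
grip_width: 87.8
gripper_force: 0.0
```

play_rows --increments '[{"delta_pos": [0, 0.0004, 0.001], "twist": [0, 0, 0], "hand": 0}, {"delta_pos": [0, 0, 0], "twist": [0, 0, 0], "hand": 255}, {"delta_pos": [0, 0, 0], "twist": [0, 0, 0], "hand": 255}, {"delta_pos": [0, 0, 0], "twist": [0, 0, 0], "hand": 255}, {"delta_pos": [0, 0, 0], "twist": [0, 0, 0], "hand": 255}, {"delta_pos": [0, 0, 0], "twist": [0, 0, 0], "hand": 255}, {"delta_pos": [0, 0, 0], "twist": [0, 0, 0], "hand": 255}, {"delta_pos": [0, 0, 0], "twist": [0, 0, 0], "hand": 255}]'

```text
clock: 55.5
tcp_pos: [630.2, -243.1, 44.9]
ee_rot: [0.718, 0.695, -0.01, -0.01]
contact_force: [1.6, -0.4, 0.5]
grip_width: 60.9
gripper_force: 30.0
```

```bash
python3 - <<'E'
from h import *
s=info();im,st=wr();held(im,st)
E
```

```text
t 55.5 tcp [ 630.2 -243.1   44.9] yaw(y-axis) -1.87 tilt 1.66 F [ 1.6 -0.4  0.5] w 60.9 gf 30.0 q7 0.07
wax n [-0.036 -0.024  0.999] tilt deg 2.5 c-tcp [ 0.4  7.4 20.7] 4736 0.55
candle-tcp [ 0.1 -0.5] candle [ 630.2 -243.6] 1644
```

play_rows --increments '[{"delta_pos": [0, 0, -0.005], "twist": [0, 0, 0], "hand": 255}, {"delta_pos": [0, 0, 0], "twist": [0, -0.024, 0], "hand": 255}, {"delta_pos": [0, 0, 0], "twist": [0, 0, 0], "hand": 255}, {"delta_pos": [0, 0, 0], "twist": [0, 0, 0], "hand": 255}]'

```text
clock: 55.95
tcp_pos: [629.5, -242.1, 49.2]
ee_rot: [0.718, 0.696, -0.019, -0.003]
contact_force: [-0.4, -0.1, -2.6]
grip_width: 60.3
gripper_force: 30.0
```

```bash
python3 - <<'E'
from h import *
s=info();im,st=wr();held(im,st)
E
```

```text
t 56.0 tcp [ 629.5 -242.1   49.2] yaw(y-axis) -1.81 tilt 2.24 F [-0.4 -0.1 -2.6] w 60.3 gf 30.0 q7 0.05
wax n [-0.033 -0.     0.999] tilt deg 1.9 c-tcp [ 0.5  7.9 20.5] 4725 0.56
candle-tcp [ 0.2 -0.1] candle [ 629.7 -242.2] 1825
```

play_rows --increments '[{"delta_pos": [-0.001, 0.0006, 0], "twist": [0.033, 0, 0], "hand": 255}, {"delta_pos": [0, 0, 0.001], "twist": [0, 0, 0], "hand": 255}, {"delta_pos": [0, 0, 0], "twist": [0, 0, 0], "hand": 255}, {"delta_pos": [0, 0, 0], "twist": [0, 0, 0], "hand": 255}]'

```text
clock: 56.4
tcp_pos: [630.0, -244.0, 48.4]
ee_rot: [0.718, 0.695, -0.031, -0.014]
contact_force: [0.7, 0.8, -2.5]
grip_width: 60.9
gripper_force: 30.0
```

```bash
python3 - <<'E'
from h import *
s=info();im,st=wr();held(im,st)
E
```

```text
t 56.4 tcp [ 630.  -244.    48.4] yaw(y-axis) -1.92 tilt 3.86 F [ 0.7  0.8 -2.5] w 60.9 gf 30.0 q7 0.05
wax n [-0.002 -0.002  1.   ] tilt deg 0.2 c-tcp [ 1.1  7.9 20.5] 4744 0.55
candle-tcp [ 0.7 -0.1] candle [ 630.7 -244.1] 1767
```

play_rows --increments '[{"delta_pos": [0.0006, 0, 0.0012], "twist": [0, 0, 0], "hand": 255}, {"delta_pos": [0, 0, 0.0012], "twist": [0, 0, 0], "hand": 255}, {"delta_pos": [0, 0, 0.0006], "twist": [0, 0, 0], "hand": 255}, {"delta_pos": [0, 0, 0], "twist": [0, 0, 0], "hand": 255}]'

```text
clock: 56.85
tcp_pos: [630.2, -243.5, 45.5]
ee_rot: [0.718, 0.695, -0.031, -0.014]
contact_force: [0.4, -1.1, -2.5]
grip_width: 60.8
gripper_force: 30.0
```

play_rows --increments '[{"delta_pos": [0, 0, 0.0005], "twist": [0, 0, 0], "hand": 255}, {"delta_pos": [0, 0, 0.0005], "twist": [0, 0, 0], "hand": 255}, {"delta_pos": [0, 0, 0], "twist": [0, 0, 0], "hand": 255}]'

```text
clock: 57.15
tcp_pos: [630.3, -243.4, 44.9]
ee_rot: [0.718, 0.695, -0.03, -0.014]
contact_force: [-0.6, 1.3, 1.1]
grip_width: 60.8
gripper_force: 30.0
```

play_rows --increments '[{"delta_pos": [0, 0, 0], "twist": [0, 0, 0], "hand": 60}, {"delta_pos": [0, 0, 0], "twist": [0, 0, 0], "hand": 0}, {"delta_pos": [0, 0, 0], "twist": [0, 0, 0], "hand": 0}, {"delta_pos": [0, 0, 0], "twist": [0, 0, 0], "hand": 0}, {"delta_pos": [0, 0, -0.02], "twist": [0, 0, 0], "hand": 0}, {"delta_pos": [0, 0, -0.03], "twist": [0, 0, 0], "hand": 0}, {"delta_pos": [0, 0, -0.04], "twist": [0, 0, 0], "hand": 0}, {"delta_pos": [0, 0, -0.045], "twist": [0, 0, 0], "hand": 0}, {"delta_pos": [0, 0, -0.04], "twist": [0, 0, 0], "hand": 0}, {"delta_pos": [0, 0, 0], "twist": [-0.063, 0.024, 0], "hand": 0}, {"delta_pos": [0, 0, 0], "twist": [0, 0, 0], "hand": 0}, {"delta_pos": [0, 0, 0], "twist": [0, 0, 0], "hand": 0}]'

```text
clock: 58.35
tcp_pos: [640.2, -240.1, 218.5]
ee_rot: [0.719, 0.695, -0.001, -0.001]
contact_force: [-0.1, 0.5, -0.4]
grip_width: 88.0
gripper_force: 0.0
```

```bash
python3 - <<'E'
from h import *
s=info();im,st=wr();candle_at(im,st,(630.5,-243),79)
E
```

```text
t 58.4 tcp [ 640.2 -240.1  218.5] yaw(y-axis) -1.92 tilt 0.15 F [-0.1  0.5 -0.4] w 88.0 gf 0.0 q7 0.12
rim 630.7 -243.0 r 30.2 wax z 65.4 zmax 80.7 n [-0.004  0.015  1.   ] table [-0.  0.  1.] -0.7
```

Candle 3 now leans under 1° and candle 2 was about 2° when last measured, so I hand in.

```bash
python3 -c "
from cell import bot
print(bot.close_job())"
```

```text
the job is handed in; nothing more can be done
None
```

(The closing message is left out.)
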